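# Load the warming shelf and start it

## Robot

A 6-joint arm with a two-finger parallel gripper is mounted at the origin on the work surface. World frame = base frame: x ahead of the robot, y to its left, z up, the work surface at z = 0. Lengths are in mm, angles in rad, forces in N, time in s.
With the tool pointing down it reaches from about 375 to 825 mm from the base axis. Payload 5.5 kg.
Tool frame: the origin (TCP) lies between the finger pads; the fingertips stand 8 mm ahead of it and the grasp point (between the pads) lies 11 mm behind it; z points along the fingers, y is the line along which they close (so a half turn about z gives the same grasp; the last joint's range is limited). The gripper opens to 85 mm and grips with 20 to 120 N. Pads are 22 mm wide; open, the fingers measure 114 mm over their backs; the gripper's body (76 mm by 85 mm) begins 54 mm behind the grasp point. The pads swing forward as they close: fully open they stand 13 mm farther back than shut.
Start: joints at [-1.153, 0.314, -0.047, 1.21, 0, 1.571], TCP at [243.447, -548.387, 239.299] pointing down, gripper open.
Joint ranges: [-2.67, 2.67], [-0.69, 1.73], [-1.03, 1.25], [-2.08, 2.16], [-1.42, 1.45], [-3.14, 3.14]. Speed limits (rad/s): [2.39, 2.39, 3.01, 3.14, 3.14, 3.14].

## Interface

Orientations are given as a rotation vector (axis times angle).
In Python, from plant import * gives the robot as it stands.
- The arm moves only by the tool drive_tool, never from a script. Its argument "series" is a list of rows, each an object with "xyz": the shift along the tool's x, y, z scaled (see below), a list of three; "angular": the turn, a rotation vector about the tool's x, y, z scaled (see below), a list of three; "hand": the closure, from 0 (fully open) to 1 (shut). A call has exactly 10 rows; each row shifts and turns the commanded pose from where the row before left it, along the tool's axes as they then stand; what a row does not reach is not made up. The controller multiplies each number of a shift by 60 mm and each number of a turn by 0.08 rad. A row lasts 1/8 s, in which the tool goes at most 62.5 mm and 10.7 degrees, less where a joint would pass 70% of its speed; a pose out of reach is approached as far as the arm can. A call with a number of a shift or a turn outside -1 to 1 is refused whole. A call with a gripper value outside its range is refused whole. The fingers move at their own pace and stop on an object; "newtons" is the grip in N (left out, the last holds). Time passes only in rows, so rows that do not move let the fingers close, or fill a call up. It gives the time, the measured TCP pose, the force, the opening and the grip force at its end, in the units of the state.
- get_obs(): the state, without advancing time (a new reading comes with each control period).
- get_image(name): name is "scene" or "side" or "wrist"; returns a dict with "pixels" (420x560x3 uint8, red, green, blue), "z_map" (420x560 float32, mm along the optical axis (not along the pixel's ray), 0 where there is no reading), "mtx" (3x3 intrinsics, pixels), "k1" (the pictures are not rectified: a ray, as slopes to the right and down, at radius r is drawn at 1 + k1 r^2 times it, then the intrinsics apply), "world_from_camera" (4x4, takes a point from camera to world coordinates); the wrist camera has in their place "mount" (4x4, takes a point from camera to tool coordinates, whose origin is the TCP and whose axes are the flange's). Camera axes: x right, y up, looking along -z (the intrinsics and any distortion apply to the point x, -y, -z); pixel columns grow to the right and rows downward; lengths in mm; the calibration is good to about 2 mm. A picture is of the moment at which its call begins: read the wrist's pose just before it.
- sign_off(): hands the job in; it is judged then, once.
The state is a dict: "time_s": time; "qpos": joint angles; "joint_vel": joint speeds; "effort": joint torques, N m; "tcp_pos": TCP position; "tcp_rot": TCP orientation; "force": force on the tool from outside, world axes, zero at the start; "moment": the same for the moment, N m; "grip_width": opening from 0.0 (shut) to 1.0 (fully open); "finger_force": force on a finger pad.
Only numpy, scipy, OpenCV 4.12 (cv2) and the standard library are available. Lean on these libraries where they do the work, as an engineer would, in place of code of your own. Each camera call takes 0.05 s, during which the arm holds its last target. There are 200 camera calls.

## Task

Warm the breakfast: move every lunch tin from the tray onto the sloping deck of the warming shelf, each lying flat on the deck with one short end down against the lip (its length pointing up the slope), wholly on the deck. Once all of them lie there, twist the red start switch clockwise to its stop, keep it there for a moment and let it spring back, leaving all the tins in place. Leave the jar, the cups and the spreader where they are.

Things in the scene. Friction and masses are not known exactly. Their poses are not given: they have to be found in the camera images.
- deck: Sloping steel deck of the fixed grey warming shelf, 320 mm long, 110 mm from bottom to top, tilted 20 degrees to face the robot. Origin: on its top face, middle of the bottom edge, where the lip begins, 62 mm above the table. x up the slope, y along the deck, z square to it, outward. The lip (x -6 to 0 mm) along the bottom edge stands 9 mm above the deck; the other edges are open.
- knob_grip (a point): Centre of the red bar grip of the start switch, on its axis. The bar is 46 mm long (x), 12 mm thick (y) and 30 mm tall; its top is 15 mm above this point. z up along the axis. It sits on a black box 90 mm square and 55 mm high, fixed to the right-hand (-y) end of the shelf.
- knob (a joint): Start switch: 0 at rest (bar pointing away from the robot, square to the deck's length), grows as it is turned clockwise seen from above, up to a hard stop at 1.2 rad. A spring (about 0.04 N m at rest, 0.18 N m at the stop) turns it back to 0 when it is let go.
- tray: Blue plastic breakfast tray, fixed, 270 mm (x) by 360 mm (y), floor 4 mm thick, rim 10 mm high. Origin: centre of its underside.
- jar: Glass jar with a red screw cap, 68 mm across, 95 mm high, standing on a beech coaster 96 mm across and 10 mm thick beyond the work. A bystander. Origin: centre of its underside.
- cups: Two nested silicone cups, green and orange, 73 mm across and 80 mm high, standing on the table beyond the shelf. Bystanders. Origin: centre of the underside.
- spreader: Steel spreader with a wooden handle, 170 mm long, 26 mm wide, lying on the table beyond the tray. A bystander. Origin: near its middle, on the underside.
- tin_a_mid (a point): Centre of the closed lunch tin with the red lid: 68 mm (x) by 44 mm (y) by 36 mm (z), 0.13 to 0.25 kg; lying flat in the tray with z up at the start. May be absent.
- tin_b_mid (a point): Centre of the closed lunch tin with the yellow lid: 68 mm (x) by 44 mm (y) by 36 mm (z), 0.13 to 0.25 kg; lying flat in the tray with z up at the start. May be absent.
- tin_c_mid (a point): Centre of the closed lunch tin with the green lid: 68 mm (x) by 44 mm (y) by 36 mm (z), 0.13 to 0.25 kg; lying flat in the tray with z up at the start. May be absent.
- tin_d_mid (a point): Centre of the closed lunch tin with the black lid: 68 mm (x) by 44 mm (y) by 36 mm (z), 0.13 to 0.25 kg; lying flat in the tray with z up at the start. May be absent.
- tin_e_mid (a point): Centre of the closed lunch tin with the orange lid: 68 mm (x) by 44 mm (y) by 36 mm (z), 0.13 to 0.25 kg; lying flat in the tray with z up at the start. May be absent.
Things that resemble listed ones, but are neither listed nor needed, are in the scene too. Leave any purple look-alike of the part that bears tin_e_mid alone.

How it is judged:
By the outcome, as a careful person would: the job done as asked, in the order asked, and still so for the second after the job is handed in, with the robot touching nothing.
Of tin_a, tin_b, tin_c, tin_d, tin_e only 3 to 4 are there at a start; the rules pass over those that are not, and their reading is None.
At some moment in a run one of tin_a, tin_b, tin_c, tin_d, tin_e may be knocked a few centimetres aside while the robot is not near it.
Once in a run the grip may slacken for a moment while it holds something.
It also fails if it takes over 210 s, if anything falls off the work surface, if the arm or the gripper's body presses on something with over 40 N, if the wrist force passes 120 N, or if a joint passes its speed limit or range.

## Working session

There is one attempt and no reset: what is moved stays moved. The work goes in short steps, Python scripts to look and compute and a tool call to move; the robot and the scene stay as the last step left them, time stands still between calls to the robot, and variables do not carry over. Pictures are saved under pics/ and viewed, at most 14 in all, crops included, and the job is handed in when it is done.

Besides the shell and the picture viewer there is one more tool, called after "Call:" by a JSON object that holds its "method" and its "body", one argument or row to a line. drive_tool: Moves the arm, as the interface text tells. Shifts and turns lie within -1 to 1; 1 stands for 60 mm of shift or 0.08 rad of turn. Its arguments: {"type":"object","properties":{"series":{"type":"array","items":{"type":"object","properties":{"xyz":{"type":"array","items":{"type":"number","minimum":-1,"maximum":1}},"angular":{"type":"array","items":{"type":"number","minimum":-1,"maximum":1}},"hand":{"type":"number"}}}},"newtons":{"type":"number"}},"required":["series"]}

```bash
ls; mkdir -p pics
cat > h.py <<'E'
from plant import *
import numpy as np, cv2
from scipy.spatial.transform import Rotation as R
def grab(n):
    o=get_obs(); im=get_image(n)
    if 'mount' in im:
        T=np.eye(4);T[:3,:3]=R.from_rotvec(o['tcp_rot']).as_matrix();T[:3,3]=o['tcp_pos'];im['world_from_camera']=T@im['mount']
    return im
def rays(im,uv):
    K=im['mtx'];uv=np.asarray(uv,float).reshape(-1,2)
    d=np.stack([(uv[:,0]-K[0,2])/K[0,0],(uv[:,1]-K[1,2])/K[1,1]],1);s=d.copy()
    for _ in range(20): s=d/(1+im['k1']*(s**2).sum(1,keepdims=True))
    T=im['world_from_camera']
    return T[:3,3],np.c_[s[:,0],-s[:,1],-np.ones(len(s))]@T[:3,:3].T
def onz(im,uv,z):
    o,d=rays(im,uv);return o+d*((z-o[2])/d[:,2])[:,None]
def cloud(im):
    h,w=im['z_map'].shape;u,v=np.meshgrid(np.arange(w),np.arange(h))
    o,d=rays(im,np.c_[u.ravel(),v.ravel()])
    return (o+d*im['z_map'].reshape(-1,1)).reshape(h,w,3)
def save(im,n): cv2.imwrite('pics/'+n,cv2.cvtColor(im['pixels'],cv2.COLOR_RGB2BGR))
E
python3 - <<'E'
from h import *
print(get_obs())
for n in('scene','side'):
    im=grab(n);save(im,n+'0.png');print(im['world_from_camera'].round(2))
E
```

```text
pics
{'time_s': 0.0, 'qpos': array([-1.15301405e+00,  3.14262196e-01, -4.80551136e-02,  1.21019470e+00,
       -8.03480436e-06,  1.57082278e+00]), 'joint_vel': array([ 9.90199122e-06, -4.36520745e-05,  1.36128232e-03,  3.28625370e-04,
        4.94056573e-04,  3.50237269e-03]), 'effort': array([-2.34363273e-03, -5.39586639e+01,  3.39751625e+01,  1.90487708e-02,
        7.80788059e-05, -6.37053631e-06]), 'tcp_pos': array([ 243.21429518, -547.8910029 ,  238.42337013]), 'tcp_rot': array([-3.07166733e+00, -6.51100292e-01,  5.70951692e-04]), 'force': array([ 0.07834097,  0.45297486, -0.13353363]), 'moment': array([ 0.00159136, -0.06464808, -0.00815064]), 'finger_force': 0.0, 'grip_width': 0.9973132594374395}
[[-4.00000e-02 -6.70000e-01  7.40000e-01  1.50656e+03]
 [ 1.00000e+00 -3.00000e-02  3.00000e-02 -2.99200e+01]
 [ 1.00000e-02  7.40000e-01  6.70000e-01  9.04120e+02]
 [ 0.00000e+00  0.00000e+00  0.00000e+00  1.00000e+00]]
[[-9.3000e-01  2.7000e-01 -2.6000e-01  3.6579e+02]
 [-3.7000e-01 -6.9000e-01  6.3000e-01  4.2915e+02]
 [-1.0000e-02  6.8000e-01  7.4000e-01  6.9831e+02]
 [ 0.0000e+00  0.0000e+00  0.0000e+00  1.0000e+00]]
```

View pics/scene0.png

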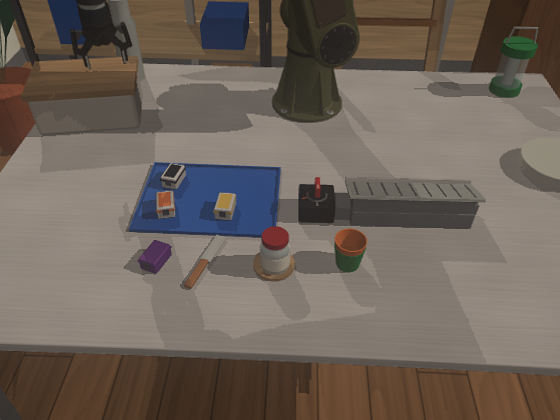

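View pics/side0.png

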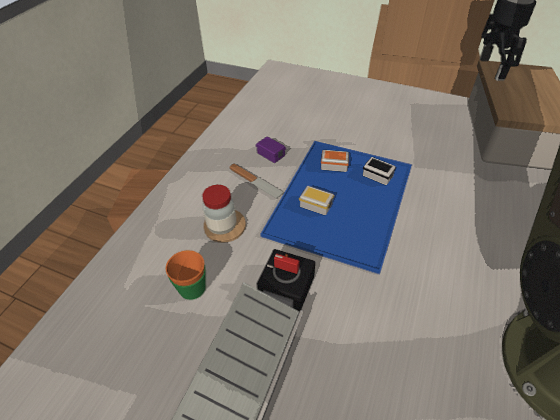

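Scene view: three tins lie in the tray, black (174,176), orange/red (166,204) and yellow (226,206). The knob is at (317,190) and the shelf spans (345–480, 180–225). The purple look-alike at (155,257) is off the tray and stays put. The side view agrees. I'll measure now and make one enlarged crop.

```bash
cat >> h.py <<'E'
def tins(im,lo=28,hi=48,box=(330,720,-420,0)):
    """blobs of points at tin-top height inside tray box -> centre, yaw, size, colour"""
    P=cloud(im);m=((P[...,2]>lo)&(P[...,2]<hi)&(P[...,0]>box[0])&(P[...,0]<box[1])&(P[...,1]>box[2])&(P[...,1]<box[3])).astype(np.uint8)
    n,L,S,C=cv2.connectedComponentsWithStats(m)
    for i in range(1,n):
        if S[i,4]<60: continue
        q=P[L==i];r=cv2.minAreaRect(q[:,:2].astype(np.float32));c=np.median(im['pixels'][L==i],0)
        print('blob',C[i].round(),'ctr',np.round(r[0],1),'size',np.round(r[1],1),'ang',round(r[2],1),'z',np.percentile(q[:,2],[5,50,95]).round(1),'rgb',c)
E
python3 - <<'E'
from h import *
a=grab('scene');b=grab('side')
for im in(a,b):
    print('--');tins(im,34,48)
    P=cloud(im);px=im['pixels'].astype(int)
    hsv=cv2.cvtColor(im['pixels'],cv2.COLOR_RGB2HSV)
    blue=(hsv[...,0]>105)&(hsv[...,0]<125)&(hsv[...,1]>150)&(P[...,2]<20)&(P[...,2]>-10)&(im['z_map']>0)
    r=cv2.minAreaRect(P[blue][:,:2].astype(np.float32));print('tray',r)
    red=((hsv[...,0]<6)|(hsv[...,0]>174))&(hsv[...,1]>150)&(P[...,2]>50)&(P[...,2]<110)&(P[...,0]<640)
    n,L,S,C=cv2.connectedComponentsWithStats(red.astype(np.uint8))
    for i in range(1,n):
        if S[i,4]>15:
            q=P[L==i];t=q[q[:,2]>np.percentile(q[:,2],97)-4];print('red',C[i],t.mean(0).round(1),cv2.minAreaRect(t[:,:2].astype(np.float32)),np.percentile(t[:,2],95))
    # deck fit
    m=(P[...,2]>60)&(P[...,2]<115)&(px.max(-1)-px.min(-1)<40)&(px.mean(-1)>90)&(P[...,0]>350)&(P[...,0]<720)&(P[...,1]>0)&(P[...,1]<420)
    q=P[m]
    best=0;rng=np.random.default_rng(0)
    for _ in range(500):
        s=q[rng.choice(len(q),3,False)];nn=np.cross(s[1]-s[0],s[2]-s[0]);nn/=np.linalg.norm(nn)+1e-9
        if abs(nn[2])<.85 or abs(nn[2])>.97: continue
        k=abs((q-s[0])@nn)<2
        if k.sum()>best: best=k.sum();K=k
    q=q[K];c=q.mean(0);nn=np.linalg.svd(q-c)[2][2];nn*=np.sign(nn[2])
    print('deck n',nn.round(3),'pts',len(q),'c',c.round(1),'yaw',np.degrees(np.arctan2(nn[1],nn[0])).round(1))
    print(cv2.minAreaRect(q[:,:2].astype(np.float32)),np.percentile(q,[1,99],axis=0).round(1))
c=np.hstack([cv2.resize(a['pixels'][155:235,130:290],(640,320),interpolation=3)]);d=cv2.resize(b['pixels'][130:310,220:420],(600,540),interpolation=3)
cv2.imwrite('pics/crop0.png',c[...,::-1])
cv2.imwrite('pics/crop1.png',d[...,::-1])
E
```

```text
--
blob [172. 172.] ctr [ 436.3 -358.4] size [46.6 73.1] ang 76.2 z [35.1 39.4 42.7] rgb [77.5 72.5 70. ]
blob [164. 201.] ctr [ 551.3 -356. ] size [73.3 43.1] ang 13.8 z [35.2 39.9 42.9] rgb [145.5  95.   66.5]
blob [224. 202.] ctr [ 550.6 -205.1] size [45.6 70. ] ang 86.1 z [36.  39.7 42.7] rgb [162. 131.  79.]
blob [158. 246.] ctr [ 706.7 -336.9] size [43.2 32. ] ang 80.2 z [34.5 36.6 38.9] rgb [79. 50. 85.]
tray ((-135.334716796875, -578.0643920898438), (1782.1273193359375, 340.3755798339844), 30.679731369018555)
red [317.51351351 181.89189189] [529.3  27.4  96.3] ((531.59423828125, 27.26993179321289), (7.591741561889648, 44.16070556640625), 89.34065246582031) 98.24076732501547
deck n [-0.335 -0.003  0.942] pts 1859 c [529.6 264.1  81.7] yaw -179.4
((524.9781494140625, 261.4712829589844), (116.12479400634766, 318.9587097167969), 1.4493497610092163) [[471.7 105.1  61.1]
 [580.7 417.4 100.1]]
--
blob [275. 147.] ctr [ 707.4 -338.9] size [44.6 38.7] ang 68.6 z [35.3 37.8 40.2] rgb [82. 44. 95.]
blob [335. 157.] ctr [ 547.8 -356.8] size [69.3 46.4] ang 16.5 z [35.4 41.3 43.9] rgb [166. 101.  74.]
blob [379. 167.] ctr [ 432.8 -360.7] size [48.2 71.5] ang 77.2 z [35.6 41.6 43.8] rgb [74. 78. 77.]
blob [316. 196.] ctr [ 546.7 -205.8] size [47.5 71.4] ang 86.8 z [35.5 41.3 43.6] rgb [180. 148.  84.]
blob [226. 223.] ctr [700.9 -57.3] size [54.5 14.6] ang 63.1 z [34.9 40.7 47.3] rgb [166.  158.5 142. ]
tray ((495.2015686035156, -252.37588500976562), (363.5155944824219, 267.4549255371094), 89.45088958740234)
red [286.34441088 263.44410876] [526.9  27.   97.2] ((529.9114990234375, 26.38397216796875), (45.90966033935547, 12.565058708190918), 0.1364821195602417) 99.0649587485436
deck n [-0.344 -0.006  0.939] pts 7890 c [529.1 220.5  83.3] yaw -179.0
((526.3058471679688, 221.07809448242188), (104.50770568847656, 240.16204833984375), 0.8131248950958252) [[476.  104.   63.5]
 [576.9 329.1 101.2]]
```

View pics/crop1.png

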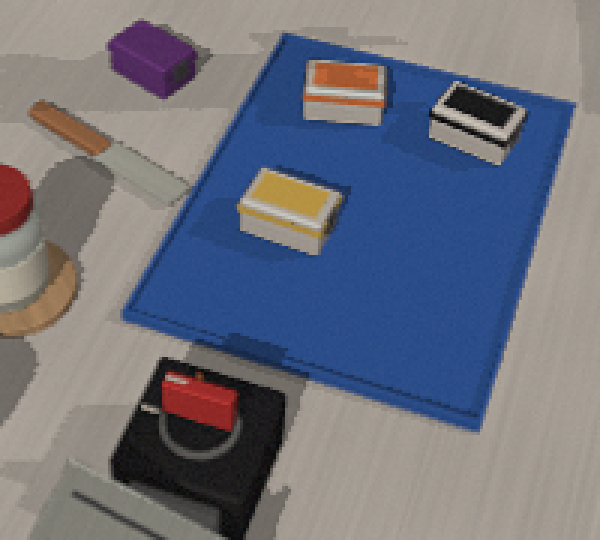

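Crop: orange, black and yellow tins are in the tray, and the purple block without a lid lies outside it. So the three tins to move are D (black), E (orange) and B (yellow). I'll take yellow first, after a wrist look.

```bash
cat >> h.py <<'E'
def go(p,yaw=0,tilt=0):
    """turn rows needed (units, total) then shift (units, total, in the target frame); yaw/tilt deg"""
    o=get_obs();A=R.from_rotvec(o['tcp_rot'])
    T=R.from_euler('z',yaw,degrees=True)*R.from_euler('y',-tilt,degrees=True)*R.from_euler('x',180,degrees=True)
    w=(A.inv()*T).as_rotvec();d=T.inv().apply(np.array(p)-o['tcp_pos'])
    print('at',o['tcp_pos'].round(1),'turn',(w/.08).round(2),'shift',(d/60).round(2),'grip',round(float(o['grip_width']),2))
E
python3 -c "
from h import *
go((548,-205,190),-3.5)"
```

```text
at [ 243.3 -548.1  238.8] turn [-0.01  0.    5.99] shift [ 4.72 -6.02  0.81] grip 1.0
```

Call:
{"method": "drive_tool", "body": {
  "series": [
    {"angular":[0,0,1],"xyz":[0,0,0],"hand":0},
    {"angular":[0,0,1],"xyz":[0,0,0],"hand":0},
    {"angular":[0,0,1],"xyz":[0,0,0],"hand":0},
    {"angular":[0,0,1],"xyz":[0,0,0],"hand":0},
    {"angular":[0,0,1],"xyz":[0,0,0],"hand":0},
    {"angular":[0,0,1],"xyz":[0,0,0],"hand":0},
    {"angular":[0,0,0],"xyz":[0.5,-0.65,0],"hand":0},
    {"angular":[0,0,0],"xyz":[0.5,-0.65,0],"hand":0},
    {"angular":[0,0,0],"xyz":[0.5,-0.65,0],"hand":0},
    {"angular":[0,0,0],"xyz":[0.5,-0.65,0],"hand":0}
  ]
}}

```text
time_s: 1.45
tcp_pos: [373.7, -398.9, 239.2]
tcp_rot: [-3.14, 0.098, 0.0]
force: [0.5, -0.6, 0.4]
grip_width: 0.999
finger_force: 0.0
```

Call:
{"method": "drive_tool", "body": {
  "series": [
    {"angular":[0,0,0],"xyz":[0.5,-0.65,0],"hand":0},
    {"angular":[0,0,0],"xyz":[0.5,-0.65,0.2],"hand":0},
    {"angular":[0,0,0],"xyz":[0.5,-0.65,0.2],"hand":0},
    {"angular":[0,0,0],"xyz":[0.5,-0.65,0.2],"hand":0},
    {"angular":[0,0,0],"xyz":[0.4,-0.5,0.2],"hand":0},
    {"angular":[0,0,0],"xyz":[0.3,-0.3,0],"hand":0},
    {"angular":[0,0,0],"xyz":[0,0,0],"hand":0},
    {"angular":[0,0,0],"xyz":[0,0,0],"hand":0},
    {"angular":[0,0,0],"xyz":[0,0,0],"hand":0},
    {"angular":[0,0,0],"xyz":[0,0,0],"hand":0}
  ]
}}

```text
time_s: 2.7
tcp_pos: [546.8, -207.3, 191.5]
tcp_rot: [3.14, -0.1, 0.0]
force: [0.1, 0.3, 0.4]
grip_width: 0.999
finger_force: 0.0
```

```bash
cat >> h.py <<'E'
def wtin(p,tag,hi=48):
    """wrist: tin-top contour from depth near p (x,y)"""
    im=grab('wrist');save(im,tag+'.png');tins(im,34,hi,(p[0]-80,p[0]+80,p[1]-80,p[1]+80))
E
python3 -c "
from h import *
go((548,-205,20),-3.5)
wtin((548,-205),'w1')"
```

```text
at [ 546.8 -207.3  191.5] turn [ 0.   -0.   -0.03] shift [ 0.02 -0.04  2.86] grip 1.0
blob [279. 193.] ctr [ 547.3 -206.3] size [44.5 70.2] ang 86.5 z [36.6 39.2 40.5] rgb [235. 198.  51.]
```

View pics/w1.png

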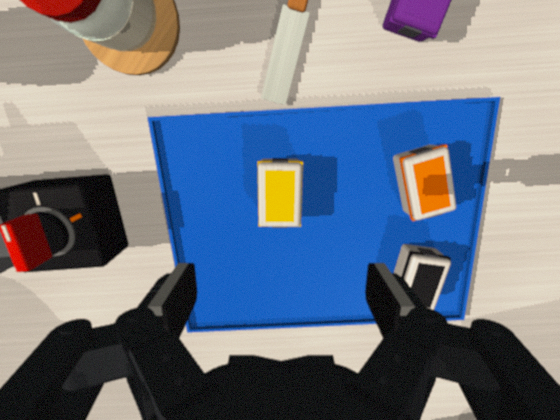

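The wrist view shows yellow at (280,194), almost exactly under the tool. I'll descend and grip.

Call:
{"method": "drive_tool", "body": {
  "newtons": 50,
  "series": [
    {"angular":[0,0,0],"xyz":[0,0,0.6],"hand":0},
    {"angular":[0,0,0],"xyz":[0,0,0.8],"hand":0},
    {"angular":[0,0,0],"xyz":[0,0,0.8],"hand":0},
    {"angular":[0,0,0],"xyz":[0,0,0.5],"hand":0},
    {"angular":[0,0,0],"xyz":[0,0,0.24],"hand":0},
    {"angular":[0,0,0],"xyz":[0,0,0],"hand":0},
    {"angular":[0,0,0],"xyz":[0,0,0],"hand":1},
    {"angular":[0,0,0],"xyz":[0,0,0],"hand":1},
    {"angular":[0,0,0],"xyz":[0,0,0],"hand":1},
    {"angular":[0,0,0],"xyz":[0,0,0],"hand":1}
  ]
}}

```text
time_s: 4.0
tcp_pos: [548.4, -207.0, 16.4]
tcp_rot: [3.139, -0.098, 0.004]
force: [-1.2, 0.5, 6.8]
grip_width: 0.504
finger_force: 52.1
```

Call:
{"method": "drive_tool", "body": {
  "series": [
    {"angular":[0,0,0],"xyz":[0,0,0],"hand":1},
    {"angular":[0,0,0],"xyz":[0,0,-0.3],"hand":1},
    {"angular":[0,0,0],"xyz":[0,0,-0.6],"hand":1},
    {"angular":[0,0,0],"xyz":[0,0,-0.7],"hand":1},
    {"angular":[0,0,0],"xyz":[0,0,-0.7],"hand":1},
    {"angular":[0,0,0],"xyz":[0,0,-0.7],"hand":1},
    {"angular":[0,0,0],"xyz":[0,0,-0.2],"hand":1},
    {"angular":[0,0,0],"xyz":[0,0,0],"hand":1},
    {"angular":[0,0,0],"xyz":[0,0,0],"hand":1},
    {"angular":[0,0,0],"xyz":[0,0,0],"hand":1}
  ]
}}

```text
time_s: 5.25
tcp_pos: [546.3, -206.2, 205.1]
tcp_rot: [-3.139, 0.098, 0.005]
force: [0.5, 1.1, -1.2]
grip_width: 0.509
finger_force: 51.2
```

Run:
```python
from h import *
s=np.sin(np.radians(20));c=np.cos(np.radians(20))
# TCP was ~15 above table with tin bottom at 4 -> 11 above deck along normal; hover 40 above
def dk(x,y,h): return (473+x*c-h*s, y, 62+x*s+h*c)
print(dk(39,165,11),dk(39,165,51)); go(dk(39,165,70),0.5,20)
```

```text
(np.float64(505.8857906340681), 165, np.float64(85.67540441834606)) (np.float64(492.20498490104137), 165, np.float64(123.2631092497824))
at [ 546.3 -206.2  205.1] turn [ 0.14  4.4  -0.88] shift [-1.26 -6.2   0.68] grip 0.51
```

Call:
{"method": "drive_tool", "body": {
  "series": [
    {"angular":[0,0.4,-0.1],"xyz":[0,-0.4,0],"hand":1},
    {"angular":[0,0.5,-0.1],"xyz":[0,-0.7,0],"hand":1},
    {"angular":[0,0.5,-0.1],"xyz":[0,-0.8,0],"hand":1},
    {"angular":[0,0.5,-0.1],"xyz":[0,-0.8,0],"hand":1},
    {"angular":[0,0.5,-0.1],"xyz":[0,-0.8,0],"hand":1},
    {"angular":[0,0.5,-0.1],"xyz":[0,-0.8,0],"hand":1},
    {"angular":[0,0.5,-0.1],"xyz":[0,-0.8,0],"hand":1},
    {"angular":[0,0.5,-0.1],"xyz":[-0.4,-0.7,0],"hand":1},
    {"angular":[0,0.5,-0.1],"xyz":[-0.5,-0.4,0],"hand":1},
    {"angular":[0,0,0],"xyz":[-0.3,0,0],"hand":1}
  ]
}}

```text
time_s: 6.5
tcp_pos: [483.6, 72.8, 184.6]
tcp_rot: [-3.035, -0.206, -0.531]
force: [0.8, 0.1, -0.9]
grip_width: 0.506
finger_force: 51.3
```

```bash
cat >> h.py <<'E'
def dk(x,y,h,x0=473):
    t=np.radians(20);s,c=np.sin(t),np.cos(t);return (x0+x*c-h*s, y, 62+x*s+h*c)
E
python3 - <<'E'
from h import *
go(dk(44,165,12.5),0.5,20)
im=grab('wrist');save(im,'w2.png')
E
```

```text
at [483.6  72.8 184.6] turn [-0.91  0.03  1.42] shift [-0.12 -1.53  1.66] grip 0.51
```

View pics/w2.png

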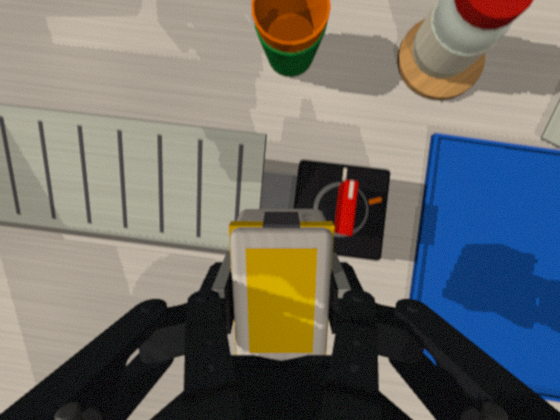

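The wrist view shows yellow held squarely, the deck at left (0–265, 105–250) and the knob at (347,208). The arm lagged its commands, so I'll correct and measure the deck from here.

Call:
{"method": "drive_tool", "body": {
  "series": [
    {"angular":[-0.3,0,0.5],"xyz":[0,0,0],"hand":1},
    {"angular":[-0.3,0,0.5],"xyz":[0,0,0],"hand":1},
    {"angular":[-0.3,0,0.4],"xyz":[0,0,0],"hand":1},
    {"angular":[0,0,0],"xyz":[0,-0.5,0],"hand":1},
    {"angular":[0,0,0],"xyz":[0,-0.5,0.1],"hand":1},
    {"angular":[0,0,0],"xyz":[0,-0.5,0.1],"hand":1},
    {"angular":[0,0,0],"xyz":[-0.1,0,0.1],"hand":1},
    {"angular":[0,0,0],"xyz":[0,0,0],"hand":1},
    {"angular":[0,0,0],"xyz":[0,0,0],"hand":1},
    {"angular":[0,0,0],"xyz":[0,0,0],"hand":1}
  ]
}}

```text
time_s: 7.8
tcp_pos: [488.0, 72.0, 170.5]
tcp_rot: [-3.028, -0.192, -0.531]
force: [-1.1, 0.2, -1.1]
grip_width: 0.509
finger_force: 56.0
```

```bash
cat >> h.py <<'E'
def deckfit(im):
    P=cloud(im);px=im['pixels'].astype(int)
    m=(P[...,0]>440)&(P[...,0]<620)&(P[...,1]>60)&(P[...,1]<440)&(P[...,2]>50)&(P[...,2]<105)&(px.max(-1)-px.min(-1)<45)
    L=P[...,2]-P[...,0]*np.tan(np.radians(20));l=L[m]
    hst,e=np.histogram(l,bins=np.arange(-130,-70,1));b=e[hst.argmax()]+.5
    k=m&(abs(L-b)<4);q=P[k];A=np.c_[q[:,:2],np.ones(len(q))]
    co=np.linalg.lstsq(A,q[:,2],rcond=None)[0];r=cv2.minAreaRect(q[:,:2].astype(np.float32))
    print('deck z=%.3fx+%.3fy%+.1f'%tuple(co),len(q),'rect',np.round(r[0],1),np.round(r[1],1),round(r[2],2),'x@z62,y=165..355',[(round((62-co[2]-co[1]*y)/co[0],1)) for y in(165,260,355)],'pct',np.percentile(q,[.3,99.7],axis=0).round(1).tolist())
E
python3 - <<'E'
from h import *
go(dk(44,165,12.5),0.5,20)
deckfit(grab('wrist'))
E
```

```text
at [488.   72.  170.5] turn [-0.99  0.02  1.3 ] shift [-0.11 -1.55  1.41] grip 0.51
deck z=0.364x+0.007y-112.8 31382 rect [526.  219.4] [106.5 238. ] 0.88 x@z62,y=165..355 [np.float64(476.6), np.float64(474.9), np.float64(473.1)] pct [[472.7, 101.6, 60.8], [578.8, 331.4, 99.5]]
```

```bash
python3 -c "
from h import *
o=get_obs();print(o['qpos'].round(3),o['joint_vel'].round(2))"
```

```text
[ 0.119 -0.118 -0.759  0.58   0.042  3.141] [-0.  0.  0.  0. -0.  0.]
```

Joint 6 sits at its limit, since yaw 0 needs q6 = q1+π. I'll turn the tool a half turn the other way; the grasp and tin are symmetric, and later picks will use the turned frame.

Call:
{"method": "drive_tool", "body": {
  "series": [
    {"angular":[0,0,-1],"xyz":[0,0,-0.3],"hand":1},
    {"angular":[0,0,-1],"xyz":[0,0,0],"hand":1},
    {"angular":[0,0,-1],"xyz":[0,0,0],"hand":1},
    {"angular":[0,0,-1],"xyz":[0,0,0],"hand":1},
    {"angular":[0,0,-1],"xyz":[0,0,0],"hand":1},
    {"angular":[0,0,-1],"xyz":[0,0,0],"hand":1},
    {"angular":[0,0,-1],"xyz":[0,0,0],"hand":1},
    {"angular":[0,0,-1],"xyz":[0,0,0],"hand":1},
    {"angular":[0,0,-1],"xyz":[0,0,0],"hand":1},
    {"angular":[0,0,-1],"xyz":[0,0,0],"hand":1}
  ]
}}

```text
time_s: 9.1
tcp_pos: [482.0, 70.4, 187.4]
tcp_rot: [2.699, 1.353, 0.523]
force: [0.4, -0.2, -0.6]
grip_width: 0.511
finger_force: 56.4
```

Call:
{"method": "drive_tool", "body": {
  "series": [
    {"angular":[0,0,-1],"xyz":[0,0,0],"hand":1},
    {"angular":[0,0,-1],"xyz":[0,0,0],"hand":1},
    {"angular":[0,0,-1],"xyz":[0,0,0],"hand":1},
    {"angular":[0,0,-1],"xyz":[0,0,0],"hand":1},
    {"angular":[0,0,-1],"xyz":[0,0,0],"hand":1},
    {"angular":[0,0,-1],"xyz":[0,0,0],"hand":1},
    {"angular":[0,0,-1],"xyz":[0,0,0],"hand":1},
    {"angular":[0,0,-1],"xyz":[0,0,0],"hand":1},
    {"angular":[0,0,-1],"xyz":[0,0,0],"hand":1},
    {"angular":[0,0,-1],"xyz":[0,0,0],"hand":1}
  ]
}}

```text
time_s: 10.35
tcp_pos: [482.0, 70.5, 187.4]
tcp_rot: [1.886, 2.212, 0.419]
force: [-0.9, -0.3, -1.4]
grip_width: 0.506
finger_force: 56.4
```

Call:
{"method": "drive_tool", "body": {
  "series": [
    {"angular":[0,0,-1],"xyz":[0,0,0],"hand":1},
    {"angular":[0,0,-1],"xyz":[0,0,0],"hand":1},
    {"angular":[0,0,-1],"xyz":[0,0,0],"hand":1},
    {"angular":[0,0,-1],"xyz":[0,0,0],"hand":1},
    {"angular":[0,0,-1],"xyz":[0,0,0],"hand":1},
    {"angular":[0,0,-1],"xyz":[0,0,0],"hand":1},
    {"angular":[0,0,-1],"xyz":[0,0,0],"hand":1},
    {"angular":[0,0,-1],"xyz":[0,0,0],"hand":1},
    {"angular":[0,0,-1],"xyz":[0,0,0],"hand":1},
    {"angular":[0,0,-1],"xyz":[0,0,0],"hand":1}
  ]
}}

```text
time_s: 11.6
tcp_pos: [482.0, 70.4, 187.4]
tcp_rot: [0.853, 2.698, 0.261]
force: [-0.4, -0.2, -0.5]
grip_width: 0.506
finger_force: 56.4
```

```bash
sed -i "s/R.from_euler('z',yaw,degrees=True)\*R.from_euler('y',-tilt,degrees=True)\*R.from_euler('x',180,degrees=True)/R.from_euler('z',yaw,degrees=True)*R.from_euler('y',-tilt,degrees=True)*R.from_euler('y',180,degrees=True)/; s/grip',round/q',o['qpos'].round(2),'t',round(o['time_s'],1),'F',o['force'].round(1),'grip',round/" h.py
python3 - <<'E'
from h import *
go(dk(44,165,60,475),0.8,20)
E
```

```text
at [482.   70.4 187.4] turn [ 0.91 -0.38 -7.99] shift [0.07 1.57 0.93] q [ 0.12 -0.15 -0.74  0.63  0.04  0.74] t 11.6 F [-0.4 -0.2 -0.5] grip 0.51
```

Call:
{"method": "drive_tool", "body": {
  "series": [
    {"angular":[0.1,0,-1],"xyz":[0,0,0],"hand":1},
    {"angular":[0.1,0,-1],"xyz":[0,0,0],"hand":1},
    {"angular":[0.1,0,-1],"xyz":[0,0,0],"hand":1},
    {"angular":[0.1,0,-1],"xyz":[0,0,0],"hand":1},
    {"angular":[0.1,-0.1,-1],"xyz":[0,0,0],"hand":1},
    {"angular":[0.1,-0.1,-1],"xyz":[0,0,0],"hand":1},
    {"angular":[0.1,-0.1,-1],"xyz":[0,0,0],"hand":1},
    {"angular":[0.1,-0.1,-1],"xyz":[0,0,0],"hand":1},
    {"angular":[0,0,0],"xyz":[0,0.5,0],"hand":1},
    {"angular":[0,0,0],"xyz":[0,0.6,0],"hand":1}
  ]
}}

```text
time_s: 12.85
tcp_pos: [481.0, 136.8, 188.4]
tcp_rot: [-0.017, 2.786, 0.022]
force: [-0.3, 0.4, -0.6]
grip_width: 0.508
finger_force: 56.3
```

Run:
```python
from h import *
go(dk(44,165,30,475),0.8,20)
```

```text
at [481.  136.8 188.4] turn [ 0.16  0.08 -0.05] shift [0.07 0.46 1.45] q [ 0.34 -0.12 -0.71  0.63 -0.1   0.31] t 12.8 F [-0.3  0.4 -0.6] grip 0.51
```

Call:
{"method": "drive_tool", "body": {
  "series": [
    {"angular":[0.15,0.1,0],"xyz":[0.05,0.3,0.2],"hand":1},
    {"angular":[0,0,0],"xyz":[0,0.15,0.4],"hand":1},
    {"angular":[0,0,0],"xyz":[0,0,0.5],"hand":1},
    {"angular":[0,0,0],"xyz":[0,0,0.35],"hand":1},
    {"angular":[0,0,0],"xyz":[0,0,0],"hand":1},
    {"angular":[0,0,0],"xyz":[0,0,0],"hand":1},
    {"angular":[0,0,0],"xyz":[0,0,0],"hand":1},
    {"angular":[0,0,0],"xyz":[0,0,0],"hand":1},
    {"angular":[0,0,0],"xyz":[0,0,0],"hand":1},
    {"angular":[0,0,0],"xyz":[0,0,0],"hand":1}
  ]
}}

```text
time_s: 14.1
tcp_pos: [507.1, 164.2, 105.6]
tcp_rot: [-0.017, 2.795, 0.005]
force: [-0.3, -0.1, -1.5]
grip_width: 0.508
finger_force: 56.3
```

Run:
```python
from h import *
go(dk(40,165,12.5,475),0.8,20)
save(grab('side'),'s1.png')
```

```text
at [507.1 164.2 105.6] turn [ 0.01 -0.03 -0.02] shift [0.08 0.01 0.29] q [ 0.39  0.06 -0.76  0.43 -0.12  0.36] t 14.1 F [-0.3 -0.1 -1.5] grip 0.51
```

View pics/s1.png

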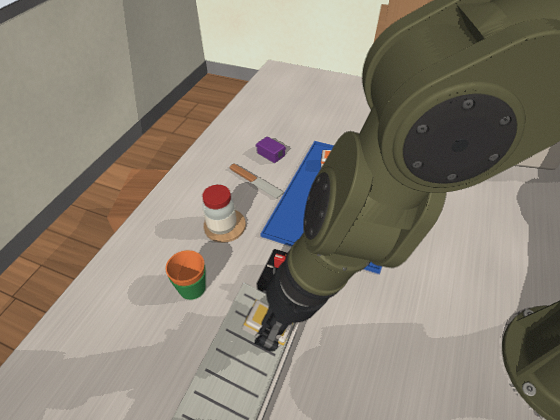

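The side view shows yellow just above the deck near its right end (258,318). I'll lower it and slide it to the lip.

Call:
{"method": "drive_tool", "body": {
  "series": [
    {"angular":[0,0,0],"xyz":[0.08,0,0.1],"hand":1},
    {"angular":[0,0,0],"xyz":[0,0,0.06],"hand":1},
    {"angular":[0,0,0],"xyz":[0,0,0.04],"hand":1},
    {"angular":[0,0,0],"xyz":[0,0,0.03],"hand":1},
    {"angular":[0,0,0],"xyz":[0,0,0.03],"hand":1},
    {"angular":[0,0,0],"xyz":[0,0,0],"hand":1},
    {"angular":[0,0,0],"xyz":[0,0,0],"hand":1},
    {"angular":[0,0,0],"xyz":[0,0,0],"hand":1},
    {"angular":[0,0,0],"xyz":[0,0,0],"hand":1},
    {"angular":[0,0,0],"xyz":[0,0,0],"hand":1}
  ]
}}

```text
time_s: 15.4
tcp_pos: [507.9, 164.2, 89.1]
tcp_rot: [-0.017, 2.795, 0.005]
force: [-1.1, 0.1, -1.4]
grip_width: 0.504
finger_force: 56.3
```

Call:
{"method": "drive_tool", "body": {
  "series": [
    {"angular":[0,0,0],"xyz":[0,0,0.03],"hand":1},
    {"angular":[0,0,0],"xyz":[0,0,0.02],"hand":1},
    {"angular":[0,0,0],"xyz":[0.03,0,0],"hand":1},
    {"angular":[0,0,0],"xyz":[0.03,0,0],"hand":1},
    {"angular":[0,0,0],"xyz":[0.03,0,0],"hand":1},
    {"angular":[0,0,0],"xyz":[0,0,0],"hand":1},
    {"angular":[0,0,0],"xyz":[0,0,0],"hand":1},
    {"angular":[0,0,0],"xyz":[0,0,0],"hand":1},
    {"angular":[0,0,0],"xyz":[0,0,0],"hand":1},
    {"angular":[0,0,0],"xyz":[0,0,0],"hand":1}
  ]
}}

```text
time_s: 16.65
tcp_pos: [506.2, 164.8, 86.4]
tcp_rot: [-0.017, 2.79, 0.006]
force: [-0.2, -0.3, 7.4]
grip_width: 0.506
finger_force: 57.2
```

Run:
```python
from h import *
go(dk(35,165,12.5,475),0.8,20)
```

```text
at [506.2 164.8  86.4] turn [ 0.02  0.03 -0.03] shift [ 0.04  0.   -0.  ] q [ 0.39  0.08 -0.79  0.37 -0.13  0.36] t 16.6 F [-0.2 -0.3  7.4] grip 0.51
```

Call:
{"method": "drive_tool", "body": {
  "series": [
    {"angular":[0,0,0],"xyz":[0.03,0,0],"hand":1},
    {"angular":[0,0,0],"xyz":[0.03,0,0],"hand":1},
    {"angular":[0,0,0],"xyz":[0.03,0,0],"hand":1},
    {"angular":[0,0,0],"xyz":[0,0,0],"hand":1},
    {"angular":[0,0,0],"xyz":[0,0,0],"hand":1},
    {"angular":[0,0,0],"xyz":[0,0,0],"hand":1},
    {"angular":[0,0,0],"xyz":[0,0,0],"hand":1},
    {"angular":[0,0,0],"xyz":[0,0,0],"hand":1},
    {"angular":[0,0,0],"xyz":[0,0,0],"hand":1},
    {"angular":[0,0,0],"xyz":[0,0,0],"hand":1}
  ]
}}

```text
time_s: 17.9
tcp_pos: [501.9, 164.9, 84.9]
tcp_rot: [-0.016, 2.789, 0.007]
force: [3.5, -0.1, 5.9]
grip_width: 0.505
finger_force: 56.8
```

Call:
{"method": "drive_tool", "body": {
  "series": [
    {"angular":[0,0,0],"xyz":[0.03,0,0],"hand":1},
    {"angular":[0,0,0],"xyz":[0,0,0],"hand":1},
    {"angular":[0,0,0],"xyz":[0,0,0],"hand":1},
    {"angular":[0,0,0],"xyz":[0,0,0],"hand":0.35},
    {"angular":[0,0,0],"xyz":[0,0,0],"hand":0.3},
    {"angular":[0,0,0],"xyz":[0,0,0],"hand":0.2},
    {"angular":[0,0,0],"xyz":[0,0,0],"hand":0.1},
    {"angular":[0,0,0],"xyz":[0,0,0],"hand":0},
    {"angular":[0,0,0],"xyz":[0,0,0],"hand":0},
    {"angular":[0,0,0],"xyz":[0,0,0],"hand":0}
  ]
}}

```text
time_s: 19.15
tcp_pos: [497.0, 164.1, 81.9]
tcp_rot: [-0.017, 2.795, 0.005]
force: [-0.7, -0.0, -0.6]
grip_width: 1.002
finger_force: 0.0
```

Call:
{"method": "drive_tool", "body": {
  "series": [
    {"angular":[0,0,0],"xyz":[0,0,-0.3],"hand":0},
    {"angular":[0,0,0],"xyz":[0,0,-0.6],"hand":0},
    {"angular":[0,0,0],"xyz":[0,0,-0.7],"hand":0},
    {"angular":[0,0,0],"xyz":[0,0,-0.7],"hand":0},
    {"angular":[0,0,0],"xyz":[0,0,-0.3],"hand":0},
    {"angular":[0,0,0],"xyz":[0,0,0],"hand":0},
    {"angular":[0,0,0],"xyz":[0,0,0],"hand":0},
    {"angular":[0,0,0],"xyz":[0,0,0],"hand":0},
    {"angular":[0,0,0],"xyz":[0,0,0],"hand":0},
    {"angular":[0,0,0],"xyz":[0,0,0],"hand":0}
  ]
}}

```text
time_s: 20.4
tcp_pos: [443.9, 163.1, 228.1]
tcp_rot: [-0.017, 2.796, 0.004]
force: [-0.5, -0.2, 0.5]
grip_width: 0.999
finger_force: 0.0
```

Run:
```python
from h import *
im=grab('wrist');save(im,'w3.png')
go((433,-359,190),-13.5+0,0)
deckfit(im);P=cloud(im)
im=grab('scene');tins(im,34,48)
```

```text
at [444.  163.1 228.3] turn [0.55 4.3  3.07] shift [-1.85 -8.5   0.64] q [ 0.45 -0.18 -0.67  0.77 -0.14  0.41] t 20.4 F [-0.2 -0.8  0.1] grip 1.0
deck z=0.364x+0.006y-112.8 24410 rect [521.4 260.1] [111.3 320.9] 0.82 x@z62,y=165..355 [np.float64(476.7), np.float64(475.0), np.float64(473.4)] pct [[465.9, 101.0, 57.3], [577.1, 418.5, 98.9]]
blob [172. 172.] ctr [ 435.4 -359.2] size [45.7 75.3] ang 78.4 z [35.7 39.4 42.8] rgb [79. 74. 71.]
blob [164. 200.] ctr [ 550.3 -356.4] size [73.1 42.5] ang 12.4 z [35.9 39.8 43.2] rgb [167.  98.  73.]
blob [158. 246.] ctr [ 708.4 -338.6] size [45.1 34.1] ang 74.5 z [34.5 36.6 39.7] rgb [ 97.  61. 102.]
```

View pics/w3.png

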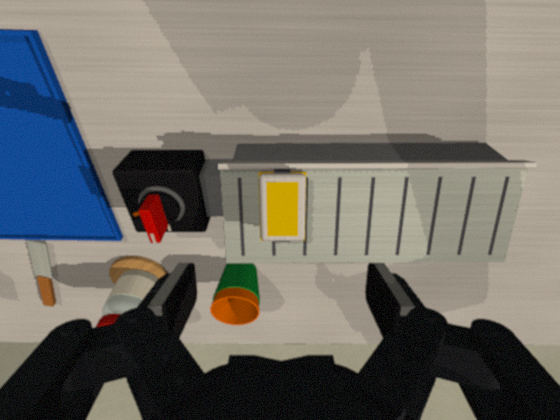

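Yellow lies flat and straight against the lip (283,205), and the lip is at the top of this flipped view. Next is black.

Call:
{"method": "drive_tool", "body": {
  "series": [
    {"angular":[0,0.7,0],"xyz":[0,-0.5,0],"hand":0},
    {"angular":[0,0.7,0],"xyz":[0,-0.85,0],"hand":0},
    {"angular":[0,0.7,0],"xyz":[0,-0.9,0],"hand":0},
    {"angular":[0,0.7,0],"xyz":[0,-0.9,0],"hand":0},
    {"angular":[0,0.7,0],"xyz":[0,-0.9,0],"hand":0},
    {"angular":[0,0.7,0],"xyz":[0,-0.9,0],"hand":0},
    {"angular":[0,0.1,0],"xyz":[0,-0.9,0],"hand":0},
    {"angular":[0,0,0],"xyz":[0,-0.9,0],"hand":0},
    {"angular":[0,0,0],"xyz":[0,-0.6,0],"hand":0},
    {"angular":[0,0,0],"xyz":[0,0,0],"hand":0}
  ]
}}

```text
time_s: 21.75
tcp_pos: [449.6, -280.1, 227.6]
tcp_rot: [-0.014, 3.139, 0.002]
force: [0.2, 0.3, -0.5]
grip_width: 1.001
finger_force: 0.0
```

Run:
```python
from h import *
go((434,-359.5,190),-13,0)
```

```text
at [ 449.6 -280.1  227.6] turn [0.02 0.03 2.95] shift [-0.05 -1.35  0.63] q [-0.56  0.19 -0.24  1.14  0.   -0.57] t 21.8 F [ 0.2  0.3 -0.5] grip 1.0
```

Call:
{"method": "drive_tool", "body": {
  "series": [
    {"angular":[0,0,0.9],"xyz":[0,0,0],"hand":0},
    {"angular":[0,0,1],"xyz":[0,0,0],"hand":0},
    {"angular":[0,0,1],"xyz":[0,0,0],"hand":0},
    {"angular":[0,0,0],"xyz":[0,-0.6,0.2],"hand":0},
    {"angular":[0,0,0],"xyz":[-0.05,-0.5,0.3],"hand":0},
    {"angular":[0,0,0],"xyz":[0,-0.25,0.1],"hand":0},
    {"angular":[0,0,0],"xyz":[0,0,0],"hand":0},
    {"angular":[0,0,0],"xyz":[0,0,0],"hand":0},
    {"angular":[0,0,0],"xyz":[0,0,0],"hand":0},
    {"angular":[0,0,0],"xyz":[0,0,0],"hand":0}
  ]
}}

```text
time_s: 23.0
tcp_pos: [435.4, -357.0, 192.4]
tcp_rot: [0.342, 3.12, 0.002]
force: [-0.6, 0.7, -0.5]
grip_width: 0.999
finger_force: 0.0
```

Run:
```python
from h import *
wtin((434,-359.5),'w4')
go((434,-359.5,15.5),-13,0)
```

```text
blob [276. 192.] ctr [ 432.6 -361.9] size [44.7 70.4] ang 77.4 z [36.5 39.2 40.5] rgb [74. 71. 67.]
blob [298. 261.] ctr [ 512.5 -358.5] size [ 5.  25.4] ang 6.5 z [34.1 36.4 39.1] rgb [150.  130.  117.5]
at [ 435.3 -357.1  192.3] turn [0.02 0.03 0.1 ] shift [ 0.01 -0.04  2.95] q [-0.69  0.27 -0.22  1.08  0.   -0.47] t 23.1 F [ 0.5 -0.1 -0.1] grip 1.0
```

Call:
{"method": "drive_tool", "body": {
  "newtons": 50,
  "series": [
    {"angular":[0,0,0],"xyz":[0.03,-0.09,0.6],"hand":0},
    {"angular":[0,0,0],"xyz":[0,0,0.8],"hand":0},
    {"angular":[0,0,0],"xyz":[0,0,0.8],"hand":0},
    {"angular":[0,0,0],"xyz":[0,0,0.5],"hand":0},
    {"angular":[0,0,0],"xyz":[0,0,0.25],"hand":0},
    {"angular":[0,0,0],"xyz":[0,0,0],"hand":0},
    {"angular":[0,0,0],"xyz":[0,0,0],"hand":1},
    {"angular":[0,0,0],"xyz":[0,0,0],"hand":1},
    {"angular":[0,0,0],"xyz":[0,0,0],"hand":1},
    {"angular":[0,0,0],"xyz":[0,0,0],"hand":1}
  ]
}}

```text
time_s: 24.3
tcp_pos: [433.5, -362.7, 16.4]
tcp_rot: [0.343, 3.118, 0.001]
force: [-0.1, 0.8, 6.7]
grip_width: 0.509
finger_force: 52.6
```

Call:
{"method": "drive_tool", "body": {
  "series": [
    {"angular":[0,0,0],"xyz":[0,0,0],"hand":1},
    {"angular":[0,0,0],"xyz":[0,0,-0.3],"hand":1},
    {"angular":[0,0,0],"xyz":[0,0,-0.6],"hand":1},
    {"angular":[0,0,0],"xyz":[0,0,-0.7],"hand":1},
    {"angular":[0,0,0],"xyz":[0,0,-0.7],"hand":1},
    {"angular":[0,0,0],"xyz":[0,0,-0.7],"hand":1},
    {"angular":[0,0,-0.8],"xyz":[0,0,-0.4],"hand":1},
    {"angular":[0,0,-0.8],"xyz":[0,0,0],"hand":1},
    {"angular":[0,0,-0.8],"xyz":[0,0,0],"hand":1},
    {"angular":[0,0,-0.6],"xyz":[0,0,0],"hand":1}
  ]
}}

```text
time_s: 25.55
tcp_pos: [431.7, -362.1, 218.9]
tcp_rot: [-0.035, 3.139, 0.002]
force: [0.3, 0.8, -2.4]
grip_width: 0.505
finger_force: 51.6
```

Run:
```python
from h import *
go(dk(44,260,60,475),0.8,20)
```

```text
at [ 431.7 -362.1  218.9] turn [ 0.04 -4.34  0.1 ] shift [-0.65 10.35  1.75] q [-0.7   0.25 -0.17  1.14  0.   -0.72] t 25.6 F [ 0.3  0.8 -2.4] grip 0.51
```

Call:
{"method": "drive_tool", "body": {
  "series": [
    {"angular":[0,0,0],"xyz":[-0.2,0.5,0],"hand":1},
    {"angular":[0,0,0],"xyz":[-0.2,0.8,0],"hand":1},
    {"angular":[0,0,0],"xyz":[-0.2,0.8,0],"hand":1},
    {"angular":[0,-0.5,0],"xyz":[-0.2,0.85,0],"hand":1},
    {"angular":[0,-0.6,0],"xyz":[0,0.85,0],"hand":1},
    {"angular":[0,-0.6,0],"xyz":[0,0.85,0],"hand":1},
    {"angular":[0,-0.6,0],"xyz":[0,0.85,0],"hand":1},
    {"angular":[0,-0.6,0],"xyz":[0,0.85,0],"hand":1},
    {"angular":[0,-0.6,0],"xyz":[0,0.85,0],"hand":1},
    {"angular":[0,-0.6,0],"xyz":[0,0.8,0],"hand":1}
  ]
}}

```text
time_s: 26.8
tcp_pos: [469.3, 120.0, 219.8]
tcp_rot: [-0.028, 2.809, 0.007]
force: [0.5, -0.2, -2.5]
grip_width: 0.504
finger_force: 51.7
```

Call:
{"method": "drive_tool", "body": {
  "series": [
    {"angular":[0,-0.2,0],"xyz":[0,0.8,0],"hand":1},
    {"angular":[0,0,0],"xyz":[0,0.8,0],"hand":1},
    {"angular":[0,0,0],"xyz":[0,0.5,0],"hand":1},
    {"angular":[0,0,0],"xyz":[0,0.2,0],"hand":1},
    {"angular":[0,0,0],"xyz":[0,0,0],"hand":1},
    {"angular":[0,0,0],"xyz":[0,0,0],"hand":1},
    {"angular":[0,0,0],"xyz":[0,0,0],"hand":1},
    {"angular":[0,0,0],"xyz":[0,0,0],"hand":1},
    {"angular":[0,0,0],"xyz":[0,0,0],"hand":1},
    {"angular":[0,0,0],"xyz":[0,0,0],"hand":1}
  ]
}}

```text
time_s: 28.05
tcp_pos: [467.3, 256.4, 219.9]
tcp_rot: [-0.028, 2.795, 0.007]
force: [-0.3, -1.0, -2.9]
grip_width: 0.509
finger_force: 51.8
```

Run:
```python
from h import *
go(dk(42,260,14,475),0.8,20)
```

```text
at [467.3 256.4 219.9] turn [ 0.04 -0.03  0.07] shift [0.08 0.05 2.28] q [ 0.62 -0.04 -0.56  0.76 -0.19  0.57] t 28.1 F [-0.3 -1.  -2.9] grip 0.51
```

Call:
{"method": "drive_tool", "body": {
  "series": [
    {"angular":[0,0,0],"xyz":[0.08,0.05,0.4],"hand":1},
    {"angular":[0,0,0],"xyz":[0,0,0.6],"hand":1},
    {"angular":[0,0,0],"xyz":[0,0,0.6],"hand":1},
    {"angular":[0,0,0],"xyz":[0,0,0.35],"hand":1},
    {"angular":[0,0,0],"xyz":[0,0,0.15],"hand":1},
    {"angular":[0,0,0],"xyz":[0,0,0.1],"hand":1},
    {"angular":[0,0,0],"xyz":[0,0,0.05],"hand":1},
    {"angular":[0,0,0],"xyz":[0,0,0.03],"hand":1},
    {"angular":[0,0,0],"xyz":[0,0,0],"hand":1},
    {"angular":[0,0,0],"xyz":[0,0,0],"hand":1}
  ]
}}

```text
time_s: 29.3
tcp_pos: [509.2, 260.7, 90.0]
tcp_rot: [-0.029, 2.794, 0.007]
force: [0.1, -0.4, -2.8]
grip_width: 0.508
finger_force: 51.8
```

Run:
```python
from h import *
go(dk(34,260,12,475),0.8,20)
```

```text
at [509.2 260.7  90. ] turn [ 0.05 -0.03  0.07] shift [ 0.13 -0.01  0.04] q [ 0.57  0.16 -0.68  0.43 -0.18  0.53] t 29.3 F [ 0.1 -0.4 -2.8] grip 0.51
```

Call:
{"method": "drive_tool", "body": {
  "series": [
    {"angular":[0,0,0],"xyz":[0,0,0.03],"hand":1},
    {"angular":[0,0,0],"xyz":[0,0,0.03],"hand":1},
    {"angular":[0,0,0],"xyz":[0.03,0,0],"hand":1},
    {"angular":[0,0,0],"xyz":[0.03,0,0],"hand":1},
    {"angular":[0,0,0],"xyz":[0.03,0,0],"hand":1},
    {"angular":[0,0,0],"xyz":[0.03,0,0],"hand":1},
    {"angular":[0,0,0],"xyz":[0,0,0],"hand":1},
    {"angular":[0,0,0],"xyz":[0,0,0],"hand":1},
    {"angular":[0,0,0],"xyz":[0,0,0],"hand":1},
    {"angular":[0,0,0],"xyz":[0,0,0],"hand":1}
  ]
}}

```text
time_s: 30.55
tcp_pos: [507.4, 261.7, 87.4]
tcp_rot: [-0.027, 2.787, 0.009]
force: [-0.3, -2.2, 12.1]
grip_width: 0.506
finger_force: 53.5
```

Call:
{"method": "drive_tool", "body": {
  "series": [
    {"angular":[0,0,0],"xyz":[0,0,-0.02],"hand":1},
    {"angular":[0,0,0],"xyz":[0.03,0,0],"hand":1},
    {"angular":[0,0,0],"xyz":[0.03,0,0],"hand":1},
    {"angular":[0,0,0],"xyz":[0,0,0],"hand":1},
    {"angular":[0,0,0],"xyz":[0,0,0],"hand":1},
    {"angular":[0,0,0],"xyz":[0,0,0],"hand":1},
    {"angular":[0,0,0],"xyz":[0,0,0],"hand":1},
    {"angular":[0,0,0],"xyz":[0,0,0],"hand":1},
    {"angular":[0,0,0],"xyz":[0,0,0],"hand":1},
    {"angular":[0,0,0],"xyz":[0,0,0],"hand":1}
  ]
}}

```text
time_s: 31.8
tcp_pos: [501.8, 261.1, 85.3]
tcp_rot: [-0.027, 2.791, 0.008]
force: [0.8, -0.1, 6.7]
grip_width: 0.503
finger_force: 52.8
```

Call:
{"method": "drive_tool", "body": {
  "series": [
    {"angular":[0,0,0],"xyz":[0.03,0,0],"hand":1},
    {"angular":[0,0,0],"xyz":[0.03,0,0],"hand":1},
    {"angular":[0,0,0],"xyz":[0,0,0],"hand":1},
    {"angular":[0,0,0],"xyz":[0,0,0],"hand":1},
    {"angular":[0,0,0],"xyz":[0,0,0],"hand":1},
    {"angular":[0,0,0],"xyz":[0,0,0],"hand":1},
    {"angular":[0,0,0],"xyz":[0,0,0],"hand":1},
    {"angular":[0,0,0],"xyz":[0,0,0],"hand":1},
    {"angular":[0,0,0],"xyz":[0,0,0],"hand":1},
    {"angular":[0,0,0],"xyz":[0,0,0],"hand":1}
  ]
}}

```text
time_s: 33.05
tcp_pos: [501.6, 261.1, 85.6]
tcp_rot: [-0.025, 2.785, 0.007]
force: [11.6, -2.3, 0.6]
grip_width: 0.51
finger_force: 51.7
```

Call:
{"method": "drive_tool", "body": {
  "series": [
    {"angular":[0,0,0],"xyz":[-0.05,0,0],"hand":1},
    {"angular":[0,0,0],"xyz":[0,0,0],"hand":1},
    {"angular":[0,0,0],"xyz":[0,0,0],"hand":0.35},
    {"angular":[0,0,0],"xyz":[0,0,0],"hand":0.2},
    {"angular":[0,0,0],"xyz":[0,0,0],"hand":0},
    {"angular":[0,0,0],"xyz":[0,0,0],"hand":0},
    {"angular":[0,0,0],"xyz":[0,0,0],"hand":0},
    {"angular":[0,0,0],"xyz":[0,0,-0.3],"hand":0},
    {"angular":[0,0,0],"xyz":[0,0,-0.6],"hand":0},
    {"angular":[0,0,0],"xyz":[0,0,-0.7],"hand":0}
  ]
}}

```text
time_s: 34.3
tcp_pos: [465.8, 259.1, 174.0]
tcp_rot: [-0.028, 2.796, 0.006]
force: [0.5, 1.0, 0.6]
grip_width: 1.002
finger_force: 0.0
```

Call:
{"method": "drive_tool", "body": {
  "series": [
    {"angular":[0,0,0],"xyz":[0,0,-0.7],"hand":0},
    {"angular":[0,0,0],"xyz":[0,0,-0.2],"hand":0},
    {"angular":[0,0,0],"xyz":[0,0,0],"hand":0},
    {"angular":[0,0,0],"xyz":[0,0,0],"hand":0},
    {"angular":[0,0,0],"xyz":[0,0,0],"hand":0},
    {"angular":[0,0,0],"xyz":[0,0,0],"hand":0},
    {"angular":[0,0,0],"xyz":[0,0,0],"hand":0},
    {"angular":[0,0,0],"xyz":[0,0,0],"hand":0},
    {"angular":[0,0,0],"xyz":[0,0,0],"hand":0},
    {"angular":[0,0,0],"xyz":[0,0,0],"hand":0}
  ]
}}

```text
time_s: 35.55
tcp_pos: [448.3, 259.2, 224.6]
tcp_rot: [-0.029, 2.795, 0.007]
force: [-0.3, -0.7, 0.7]
grip_width: 1.001
finger_force: 0.0
```

```bash
cat >> h.py <<'E'
def ondeck(im,x0=475):
    """blobs standing 28..42 above the deck plane: low/high end in deck x, y range, height"""
    P=cloud(im);t=np.radians(20);dx=(P[...,0]-x0)*np.cos(t)+(P[...,2]-62)*np.sin(t);h=-(P[...,0]-x0)*np.sin(t)+(P[...,2]-62)*np.cos(t)
    m=((h>28)&(h<50)&(dx>-15)&(dx<115)&(P[...,1]>95)&(P[...,1]<430)).astype(np.uint8)
    n,L,S,C=cv2.connectedComponentsWithStats(m)
    for i in range(1,n):
        if S[i,4]>100:
            k=L==i;r=cv2.minAreaRect(np.c_[dx[k],P[...,1][k]].astype(np.float32));print('deck',C[i].round(),'ctr',np.round(r[0],1),np.round(r[1],1),round(r[2],1),'h lo/hi end',[np.median(h[k&s]).round(1) for s in(dx<20,dx>50)],np.median(im['pixels'][k],0))
E
python3 - <<'E'
from h import *
im=grab('wrist');save(im,'w5.png');ondeck(im)
im=grab('scene');tins(im,34,48)
go((549,-356,190),15,0)
E
```

```text
deck [180. 202.] ctr [ 33.  164.5] [70.5 45.7] 1.1 h lo/hi end [np.float64(35.1), np.float64(35.3)] [193. 158.  45.]
deck [281. 202.] ctr [ 31.6 260.1] [71.  45.3] 0.9 h lo/hi end [np.float64(35.8), np.float64(35.9)] [58. 54. 52.]
blob [164. 200.] ctr [ 551.2 -356.2] size [73.4 42.7] ang 12.9 z [35.7 39.8 43.1] rgb [168.  98.  72.]
blob [158. 246.] ctr [ 708.  -337.3] size [44.9 34.6] ang 71.9 z [34.3 36.5 39.1] rgb [ 98.  62. 103.]
at [448.3 259.1 224.6] turn [-0.51  4.31 -2.99] shift [  1.03 -10.34   0.58] q [ 0.65 -0.07 -0.57  0.78 -0.2   0.6 ] t 35.6 F [ 0.1 -0.2  0.4] grip 1.0
```

View pics/w5.png

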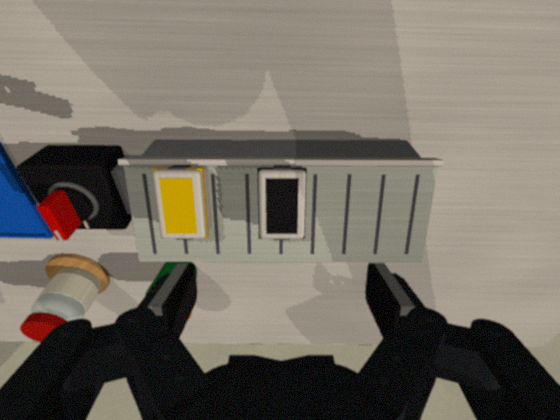

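Yellow (180,203) and black (283,203) both lie flat and straight at the lip. Now orange.

Call:
{"method": "drive_tool", "body": {
  "series": [
    {"angular":[0,0.7,0],"xyz":[0,-0.5,0],"hand":0},
    {"angular":[0,0.7,0],"xyz":[0,-0.85,0],"hand":0},
    {"angular":[0,0.7,0],"xyz":[0,-0.9,0],"hand":0},
    {"angular":[0,0.7,0],"xyz":[0,-0.9,0],"hand":0},
    {"angular":[0,0.7,0],"xyz":[0,-0.9,0],"hand":0},
    {"angular":[0,0.7,0],"xyz":[0,-0.9,0],"hand":0},
    {"angular":[0,0.1,0],"xyz":[-0.2,-0.9,0],"hand":0},
    {"angular":[0,0,0],"xyz":[-0.3,-0.9,0],"hand":0},
    {"angular":[0,0,0],"xyz":[-0.4,-0.8,0],"hand":0},
    {"angular":[0,0,0],"xyz":[-0.4,-0.8,0],"hand":0}
  ]
}}

```text
time_s: 36.9
tcp_pos: [537.3, -242.1, 224.2]
tcp_rot: [-0.031, 3.138, 0.002]
force: [0.3, -0.3, 0.6]
grip_width: 1.0
finger_force: 0.0
```

Call:
{"method": "drive_tool", "body": {
  "series": [
    {"angular":[0,0,0],"xyz":[-0.3,-0.8,0],"hand":0},
    {"angular":[0,0,0],"xyz":[0,-0.8,0],"hand":0},
    {"angular":[0,0,0],"xyz":[0,-0.4,0],"hand":0},
    {"angular":[0,0,-0.7],"xyz":[0,0,0.2],"hand":0},
    {"angular":[0,0,-0.7],"xyz":[0,0,0.3],"hand":0},
    {"angular":[0,0,-0.7],"xyz":[0,0,0.1],"hand":0},
    {"angular":[0,0,-0.9],"xyz":[0,0,0],"hand":0},
    {"angular":[0,0,0],"xyz":[0,0,0],"hand":0},
    {"angular":[0,0,0],"xyz":[0,0,0],"hand":0},
    {"angular":[0,0,0],"xyz":[0,0,0],"hand":0}
  ]
}}

```text
time_s: 38.15
tcp_pos: [557.3, -359.8, 188.2]
tcp_rot: [-0.407, 3.112, 0.001]
force: [-0.6, -0.0, 0.4]
grip_width: 1.003
finger_force: 0.0
```

Run:
```python
from h import *
wtin((549,-356),'w6')
go((549,-356.5,15.5),15,0)
```

```text
blob [284. 186.] ctr [ 547.7 -359.3] size [70.7 44.2] ang 13.7 z [36.5 39.3 40.5] rgb [216.  110.   52.5]
at [ 557.2 -359.7  188.2] turn [ 0.01  0.04 -0.02] shift [0.12 0.09 2.88] q [-0.57  0.45  0.04  1.15  0.   -0.83] t 38.2 F [-0.2  0.5 -0. ] grip 1.0
```

Call:
{"method": "drive_tool", "body": {
  "newtons": 50,
  "series": [
    {"angular":[0,0,0.15],"xyz":[0.15,0.05,0.6],"hand":0},
    {"angular":[0,0,0],"xyz":[0,0,0.8],"hand":0},
    {"angular":[0,0,0],"xyz":[0,0,0.8],"hand":0},
    {"angular":[0,0,0],"xyz":[0,0,0.5],"hand":0},
    {"angular":[0,0,0],"xyz":[0,0,0.18],"hand":0},
    {"angular":[0,0,0],"xyz":[0,0,0],"hand":0},
    {"angular":[0,0,0],"xyz":[0,0,0],"hand":1},
    {"angular":[0,0,0],"xyz":[0,0,0],"hand":1},
    {"angular":[0,0,0],"xyz":[0,0,0],"hand":1},
    {"angular":[0,0,0],"xyz":[0,0,0],"hand":1}
  ]
}}

```text
time_s: 39.45
tcp_pos: [549.1, -359.5, 16.7]
tcp_rot: [-0.389, 3.113, -0.001]
force: [-0.3, 0.0, 6.6]
grip_width: 0.505
finger_force: 52.7
```

Call:
{"method": "drive_tool", "body": {
  "series": [
    {"angular":[0,0,0],"xyz":[0,0,0],"hand":1},
    {"angular":[0,0,0],"xyz":[0,0,-0.3],"hand":1},
    {"angular":[0,0,0],"xyz":[0,0,-0.6],"hand":1},
    {"angular":[0,0,0],"xyz":[0,0,-0.7],"hand":1},
    {"angular":[0,0,0],"xyz":[0,0,-0.7],"hand":1},
    {"angular":[0,0,0],"xyz":[0,0,-0.7],"hand":1},
    {"angular":[0,0,0.7],"xyz":[0,0,-0.4],"hand":1},
    {"angular":[0,0,0.7],"xyz":[0,0,0],"hand":1},
    {"angular":[0,0,0.7],"xyz":[0,0,0],"hand":1},
    {"angular":[0,0,0.7],"xyz":[0,0,0],"hand":1}
  ]
}}

```text
time_s: 40.7
tcp_pos: [547.3, -358.9, 220.0]
tcp_rot: [-0.036, 3.139, 0.002]
force: [0.2, -0.8, -2.5]
grip_width: 0.508
finger_force: 51.7
```

Run:
```python
from h import *
go(dk(42,355,60,474),0.8,20)
```

```text
at [ 547.3 -358.9  220. ] turn [ 0.04 -4.33  0.11] shift [ 1.19 11.91  1.11] q [-0.58  0.42  0.07  1.21  0.   -0.6 ] t 40.7 F [ 0.2 -0.8 -2.5] grip 0.51
```

Call:
{"method": "drive_tool", "body": {
  "series": [
    {"angular":[0,0,0],"xyz":[0.2,0.5,0],"hand":1},
    {"angular":[0,0,0],"xyz":[0.4,0.8,0],"hand":1},
    {"angular":[0,0,0],"xyz":[0.4,0.8,0],"hand":1},
    {"angular":[0,-0.5,0],"xyz":[0.4,0.85,0],"hand":1},
    {"angular":[0,-0.6,0],"xyz":[0,0.85,0],"hand":1},
    {"angular":[0,-0.6,0],"xyz":[0,0.85,0],"hand":1},
    {"angular":[0,-0.6,0],"xyz":[0,0.85,0],"hand":1},
    {"angular":[0,-0.6,0],"xyz":[0,0.85,0],"hand":1},
    {"angular":[0,-0.6,0],"xyz":[0,0.85,0],"hand":1},
    {"angular":[0,-0.6,0],"xyz":[0,0.85,0],"hand":1}
  ]
}}

```text
time_s: 41.95
tcp_pos: [451.0, 123.0, 220.5]
tcp_rot: [-0.034, 2.808, 0.009]
force: [0.5, 0.3, -2.9]
grip_width: 0.508
finger_force: 51.8
```

Call:
{"method": "drive_tool", "body": {
  "series": [
    {"angular":[0,-0.2,0],"xyz":[0,0.85,0],"hand":1},
    {"angular":[0,0,0],"xyz":[0,0.85,0],"hand":1},
    {"angular":[0,0,0],"xyz":[0,0.8,0],"hand":1},
    {"angular":[0,0,0],"xyz":[0,0.8,0],"hand":1},
    {"angular":[0,0,0],"xyz":[0,0.4,0],"hand":1},
    {"angular":[0,0,0],"xyz":[0,0.1,0],"hand":1},
    {"angular":[0,0,0],"xyz":[0,0,0],"hand":1},
    {"angular":[0,0,0],"xyz":[0,0,0],"hand":1},
    {"angular":[0,0,0],"xyz":[0,0,0],"hand":1},
    {"angular":[0,0,0],"xyz":[0,0,0],"hand":1}
  ]
}}

```text
time_s: 43.2
tcp_pos: [446.3, 348.9, 220.1]
tcp_rot: [-0.033, 2.795, 0.008]
force: [0.3, 0.2, -2.0]
grip_width: 0.504
finger_force: 52.0
```

Run:
```python
from h import *
go(dk(42,355,14,474),0.8,20)
```

```text
at [446.3 348.9 220.1] turn [ 0.06 -0.03  0.11] shift [-0.23  0.09  2.4 ] q [ 0.8   0.05 -0.46  0.8  -0.24  0.74] t 43.2 F [ 0.3  0.2 -2. ] grip 0.5
```

Call:
{"method": "drive_tool", "body": {
  "series": [
    {"angular":[0.05,0,0.1],"xyz":[-0.23,0.1,0.4],"hand":1},
    {"angular":[0,0,0],"xyz":[0,0,0.65],"hand":1},
    {"angular":[0,0,0],"xyz":[0,0,0.65],"hand":1},
    {"angular":[0,0,0],"xyz":[0,0,0.35],"hand":1},
    {"angular":[0,0,0],"xyz":[0,0,0.15],"hand":1},
    {"angular":[0,0,0],"xyz":[0,0,0.1],"hand":1},
    {"angular":[0,0,0],"xyz":[0,0,0.06],"hand":1},
    {"angular":[0,0,0],"xyz":[0,0,0.04],"hand":1},
    {"angular":[0,0,0],"xyz":[0,0,0],"hand":1},
    {"angular":[0,0,0],"xyz":[0,0,0],"hand":1}
  ]
}}

```text
time_s: 44.45
tcp_pos: [508.0, 356.9, 89.6]
tcp_rot: [-0.022, 2.795, 0.005]
force: [0.4, 0.1, -2.0]
grip_width: 0.509
finger_force: 51.9
```

Run:
```python
from h import *
go(dk(34,355,12,474),0.8,20)
```

```text
at [508.  356.9  89.6] turn [ 0.02 -0.03  0.02] shift [ 0.12 -0.03  0.04] q [ 0.73  0.27 -0.54  0.5  -0.22  0.68] t 44.5 F [ 0.4  0.1 -2. ] grip 0.51
```

Call:
{"method": "drive_tool", "body": {
  "series": [
    {"angular":[0,0,0],"xyz":[0,0,0.03],"hand":1},
    {"angular":[0,0,0],"xyz":[0,0,0.02],"hand":1},
    {"angular":[0,0,0],"xyz":[0.04,0,0],"hand":1},
    {"angular":[0,0,0],"xyz":[0.04,0,0],"hand":1},
    {"angular":[0,0,0],"xyz":[0.04,0,0],"hand":1},
    {"angular":[0,0,0],"xyz":[0.03,0,0],"hand":1},
    {"angular":[0,0,0],"xyz":[0.03,0,0],"hand":1},
    {"angular":[0,0,0],"xyz":[0,0,0],"hand":1},
    {"angular":[0,0,0],"xyz":[0,0,0],"hand":1},
    {"angular":[0,0,0],"xyz":[0,0,0],"hand":1}
  ]
}}

```text
time_s: 45.7
tcp_pos: [502.2, 358.6, 86.6]
tcp_rot: [-0.02, 2.787, 0.009]
force: [1.2, 0.2, 11.3]
grip_width: 0.504
finger_force: 53.6
```

Call:
{"method": "drive_tool", "body": {
  "series": [
    {"angular":[0,0,0],"xyz":[0,0,-0.02],"hand":1},
    {"angular":[0,0,0],"xyz":[0.03,0,0],"hand":1},
    {"angular":[0,0,0],"xyz":[0.03,0,0],"hand":1},
    {"angular":[0,0,0],"xyz":[0.02,0,0],"hand":1},
    {"angular":[0,0,0],"xyz":[0,0,0],"hand":1},
    {"angular":[0,0,0],"xyz":[0,0,0],"hand":1},
    {"angular":[0,0,0],"xyz":[0,0,0],"hand":1},
    {"angular":[0,0,0],"xyz":[0,0,0],"hand":1},
    {"angular":[0,0,0],"xyz":[0,0,0],"hand":1},
    {"angular":[0,0,0],"xyz":[0,0,0],"hand":1}
  ]
}}

```text
time_s: 46.95
tcp_pos: [499.7, 357.8, 86.0]
tcp_rot: [-0.017, 2.783, 0.006]
force: [12.9, -0.7, 3.3]
grip_width: 0.511
finger_force: 51.8
```

Orange is at the lip. I'll back off slightly, release and retract.

Call:
{"method": "drive_tool", "body": {
  "series": [
    {"angular":[0,0,0],"xyz":[-0.05,0,0],"hand":1},
    {"angular":[0,0,0],"xyz":[0,0,0],"hand":1},
    {"angular":[0,0,0],"xyz":[0,0,0],"hand":0.35},
    {"angular":[0,0,0],"xyz":[0,0,0],"hand":0.2},
    {"angular":[0,0,0],"xyz":[0,0,0],"hand":0},
    {"angular":[0,0,0],"xyz":[0,0,0],"hand":0},
    {"angular":[0,0,0],"xyz":[0,0,0],"hand":0},
    {"angular":[0,0,0],"xyz":[0,0,-0.3],"hand":0},
    {"angular":[0,0,0],"xyz":[0,0,-0.6],"hand":0},
    {"angular":[0,0,0],"xyz":[0,0,-0.7],"hand":0}
  ]
}}

```text
time_s: 48.2
tcp_pos: [463.3, 355.5, 173.7]
tcp_rot: [-0.022, 2.796, 0.003]
force: [-0.5, 0.5, -0.1]
grip_width: 1.001
finger_force: 0.0
```

Call:
{"method": "drive_tool", "body": {
  "series": [
    {"angular":[0,0,0],"xyz":[0,0,-0.7],"hand":0},
    {"angular":[0,0,0],"xyz":[0,0,-0.2],"hand":0},
    {"angular":[0,0,0],"xyz":[0,-0.5,0],"hand":0},
    {"angular":[0,0,0],"xyz":[0,-0.8,0],"hand":0},
    {"angular":[0,0.3,0],"xyz":[0,-0.8,0],"hand":0},
    {"angular":[0,0.8,0],"xyz":[0,-0.8,0],"hand":0},
    {"angular":[0,0.8,0],"xyz":[0,-0.8,0],"hand":0},
    {"angular":[0,0.8,0],"xyz":[0,-0.7,0],"hand":0},
    {"angular":[0,0.8,0],"xyz":[0,-0.3,0],"hand":0},
    {"angular":[0,0.8,0],"xyz":[0,0,0],"hand":0}
  ]
}}

```text
time_s: 49.45
tcp_pos: [449.9, 72.1, 223.5]
tcp_rot: [0.02, -3.141, 0.0]
force: [-0.2, 0.9, 0.7]
grip_width: 0.999
finger_force: 0.0
```

Run:
```python
from h import *
im=grab('wrist');save(im,'w7.png');ondeck(im)
P=cloud(im);hsv=cv2.cvtColor(im['pixels'],cv2.COLOR_RGB2HSV)
red=((hsv[...,0]<7)|(hsv[...,0]>173))&(hsv[...,1]>150)&(P[...,2]>60)&(P[...,2]<110)&(P[...,0]<600)&(P[...,1]<80)&(P[...,1]>-20)
t=P[red];
if len(t): t=t[t[:,2]>93];print('knob',cv2.minAreaRect(t[:,:2].astype(np.float32)),np.percentile(t[:,2],[5,50,95]))
s=grab('side');ondeck(s);s=grab('scene');ondeck(s);tins(s,34,48)
go((529,27,180),0,0)
```

```text
deck [397. 246.] ctr [ 32.7 181.9] [69.5 45.5] 0.9 h lo/hi end [np.float64(35.4), np.float64(35.8)] [206. 172.   0.]
deck [476. 253.] ctr [ 32.1 259.2] [70.4 46.6] 2.0 h lo/hi end [np.float64(35.9), np.float64(35.8)] [61.  58.  53.5]
deck [555. 250.] ctr [ 30.4 336.2] [ 8.4 68.9] 88.3 h lo/hi end [np.float64(32.1), np.float64(31.1)] [79. 61. 52.]
knob ((527.8792114257812, 24.95688247680664), (44.426544189453125, 12.076886177062988), 1.1593983173370361) [93.64757086 95.04910534 96.25735905]
deck [268. 339.] ctr [ 35.1 183.8] [71.5 45.5] 1.7 h lo/hi end [np.float64(36.8), np.float64(37.0)] [201. 167.  83.]
deck [248. 386.] ctr [ 33.3 260.5] [71.  45.4] 0.8 h lo/hi end [np.float64(37.5), np.float64(37.5)] [63.  60.  58.5]
deck [381. 174.] ctr [ 39.7 182.9] [68.3 47.1] 2.0 h lo/hi end [np.float64(35.1), np.float64(33.8)] [143. 120.  71.]
deck [412. 175.] ctr [ 36.5 262.2] [75.7 45. ] 0.7 h lo/hi end [np.float64(35.2), np.float64(33.8)] [86. 80. 74.]
deck [451. 176.] ctr [ 35.4 356.2] [70.6 43.4] 4.9 h lo/hi end [np.float64(35.6), np.float64(33.9)] [128.   75.   61.5]
blob [158. 246.] ctr [ 708.3 -337.4] size [43.1 31.4] ang 73.9 z [34.6 36.6 39.2] rgb [ 96.  60. 102.]
at [450.5  73.4 223.1] turn [0.   0.02 0.19] shift [-1.31 -0.77  0.72] q [ 0.16  0.05 -0.4   1.11 -0.    0.15] t 49.6 F [ 0.6  0.4 -0.6] grip 1.0
```

View pics/w7.png

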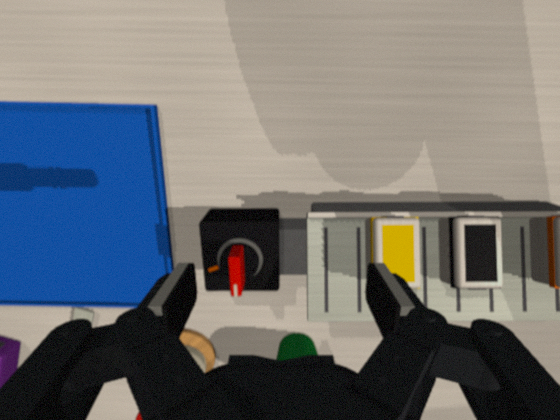

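All three tins lie flat at the lip. Yellow was nudged along the deck to y≈183 but is still flat and against it, at (397,250). The knob is at (236,265). I'll go above it.

Call:
{"method": "drive_tool", "body": {
  "series": [
    {"angular":[0,0,0.2],"xyz":[-0.3,-0.2,0.1],"hand":0},
    {"angular":[0,0,0],"xyz":[-0.5,-0.3,0.3],"hand":0},
    {"angular":[0,0,0],"xyz":[-0.4,-0.3,0.3],"hand":0},
    {"angular":[0,0,0],"xyz":[-0.1,0,0],"hand":0},
    {"angular":[0,0,0],"xyz":[0,0,0],"hand":0},
    {"angular":[0,0,0],"xyz":[0,0,0],"hand":0},
    {"angular":[0,0,0],"xyz":[0,0,0],"hand":0},
    {"angular":[0,0,0],"xyz":[0,0,0],"hand":0},
    {"angular":[0,0,0],"xyz":[0,0,0],"hand":0},
    {"angular":[0,0,0],"xyz":[0,0,0],"hand":0}
  ]
}}

```text
time_s: 50.85
tcp_pos: [528.4, 26.1, 182.5]
tcp_rot: [0.0, 3.139, 0.0]
force: [-0.3, -0.2, -0.3]
grip_width: 0.999
finger_force: 0.0
```

Run:
```python
from h import *
im=grab('wrist')
P=cloud(im);hsv=cv2.cvtColor(im['pixels'],cv2.COLOR_RGB2HSV)
red=((hsv[...,0]<7)|(hsv[...,0]>173))&(hsv[...,1]>150)&(P[...,2]>60)&(P[...,2]<110)&(P[...,0]<600)&(P[...,1]<80)&(P[...,1]>-20)
t=P[red];t=t[t[:,2]>93];r=cv2.minAreaRect(t[:,:2].astype(np.float32));print('knob',r,np.percentile(t[:,2],[5,50,95]))
go((528.5,26,76),0,0)
```

```text
knob ((528.382568359375, 24.792966842651367), (45.25082015991211, 11.815694808959961), 0.5529799461364746) [93.67597096 95.05346894 96.17984371]
at [528.4  26.1 182.4] turn [ 0.    0.03 -0.  ] shift [-0.   -0.    1.77] q [ 0.05  0.21 -0.32  1.04  0.    0.05] t 50.9 F [ 0.2 -0.7  0.5] grip 1.0
```

Call:
{"method": "drive_tool", "body": {
  "newtons": 60,
  "series": [
    {"angular":[0,0,0],"xyz":[0,-0.02,0.4],"hand":0},
    {"angular":[0,0,0],"xyz":[0,0,0.6],"hand":0},
    {"angular":[0,0,0],"xyz":[0,0,0.5],"hand":0},
    {"angular":[0,0,0],"xyz":[0,0,0.28],"hand":0},
    {"angular":[0,0,0],"xyz":[0,0,0],"hand":0},
    {"angular":[0,0,0],"xyz":[0,0,0],"hand":1},
    {"angular":[0,0,0],"xyz":[0,0,0],"hand":1},
    {"angular":[0,0,0],"xyz":[0,0,0],"hand":1},
    {"angular":[0,0,0],"xyz":[0,0,0],"hand":1},
    {"angular":[0,0,0],"xyz":[0,0,0],"hand":1}
  ]
}}

```text
time_s: 52.15
tcp_pos: [529.1, 25.6, 76.2]
tcp_rot: [-0.0, 3.138, 0.003]
force: [-0.4, 2.8, 5.0]
grip_width: 0.125
finger_force: 60.8
```

Call:
{"method": "drive_tool", "body": {
  "series": [
    {"angular":[0,0,0.5],"xyz":[0,0,0],"hand":1},
    {"angular":[0,0,0.8],"xyz":[0,0,0],"hand":1},
    {"angular":[0,0,0.8],"xyz":[0,0,0],"hand":1},
    {"angular":[0,0,0.8],"xyz":[0,0,0],"hand":1},
    {"angular":[0,0,0.8],"xyz":[0,0,0],"hand":1},
    {"angular":[0,0,0.8],"xyz":[0,0,0],"hand":1},
    {"angular":[0,0,0.8],"xyz":[0,0,0],"hand":1},
    {"angular":[0,0,0.8],"xyz":[0,0,0],"hand":1},
    {"angular":[0,0,0.8],"xyz":[0,0,0],"hand":1},
    {"angular":[0,0,0.8],"xyz":[0,0,0],"hand":1}
  ]
}}

```text
time_s: 53.4
tcp_pos: [529.2, 26.0, 76.2]
tcp_rot: [0.954, 2.991, 0.006]
force: [-0.3, 4.0, 4.7]
grip_width: 0.129
finger_force: 60.8
```

Call:
{"method": "drive_tool", "body": {
  "series": [
    {"angular":[0,0,0.8],"xyz":[0,0,0],"hand":1},
    {"angular":[0,0,0.8],"xyz":[0,0,0],"hand":1},
    {"angular":[0,0,0.8],"xyz":[0,0,0],"hand":1},
    {"angular":[0,0,0.8],"xyz":[0,0,0],"hand":1},
    {"angular":[0,0,0.8],"xyz":[0,0,0],"hand":1},
    {"angular":[0,0,0.8],"xyz":[0,0,0],"hand":1},
    {"angular":[0,0,0.8],"xyz":[0,0,0],"hand":1},
    {"angular":[0,0,0.8],"xyz":[0,0,0],"hand":1},
    {"angular":[0,0,0.8],"xyz":[0,0,0],"hand":1},
    {"angular":[0,0,0],"xyz":[0,0,0],"hand":1}
  ]
}}

```text
time_s: 54.65
tcp_pos: [529.5, 26.3, 76.3]
tcp_rot: [1.762, 2.599, 0.008]
force: [0.7, 5.7, 4.3]
grip_width: 0.127
finger_force: 60.7
```

Run:
```python
from h import *
o=get_obs();print(o['moment'],o['force']);go((528.5,25,76),-68.75,0)
im=grab('wrist');save(im,'w8.png')
```

```text
[1.04203826 0.07530996 0.33253949] [0.69618857 5.65526765 4.2596488 ]
at [529.5  26.3  76.3] turn [ 0.06 -0.02  0.11] shift [-0.01 -0.02  0.  ] q [ 0.05  0.3  -0.46  0.81  0.    1.24] t 54.6 F [0.7 5.7 4.3] grip 0.13
```

View pics/w8.png

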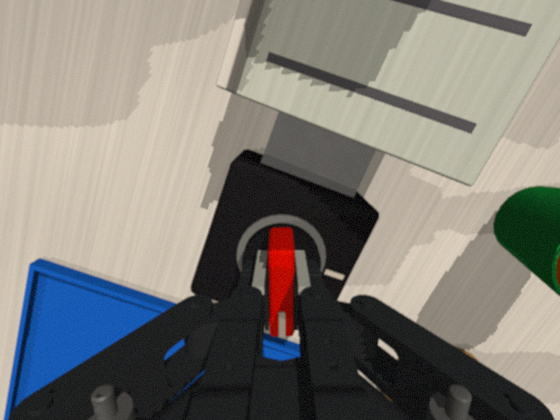

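The bar (282,280) has turned with the gripper, about 1.19 rad. I'll press slightly further to be sure of the stop, and hold.

Call:
{"method": "drive_tool", "body": {
  "series": [
    {"angular":[0,0,0.5],"xyz":[0,0,0],"hand":1},
    {"angular":[0,0,0.5],"xyz":[0,0,0],"hand":1},
    {"angular":[0,0,0],"xyz":[0,0,0],"hand":1},
    {"angular":[0,0,0],"xyz":[0,0,0],"hand":1},
    {"angular":[0,0,0],"xyz":[0,0,0],"hand":1},
    {"angular":[0,0,0],"xyz":[0,0,0],"hand":1},
    {"angular":[0,0,0],"xyz":[0,0,0],"hand":1},
    {"angular":[0,0,0],"xyz":[0,0,0],"hand":1},
    {"angular":[0,0,0],"xyz":[0,0,0],"hand":1},
    {"angular":[0,0,0],"xyz":[0,0,0],"hand":1}
  ]
}}

```text
time_s: 55.95
tcp_pos: [529.5, 26.4, 76.3]
tcp_rot: [1.86, 2.53, 0.008]
force: [0.7, 5.2, 3.8]
grip_width: 0.129
finger_force: 74.7
```

Run:
```python
from h import *
o=get_obs();print(o['moment']);go((528.5,25,76),-68.75,0)
```

```text
[1.05546565 0.11077984 1.52345918]
at [529.5  26.4  76.3] turn [ 0.06 -0.02 -0.85] shift [-0.01 -0.02  0.  ] q [ 0.05  0.3  -0.46  0.81  0.    1.32] t 56.0 F [0.7 5.2 3.8] grip 0.13
```

The moment jumped to 1.5 N m, so it is at the stop and has been held. Releasing and retracting.

Call:
{"method": "drive_tool", "body": {
  "series": [
    {"angular":[0,0,-0.5],"xyz":[0,0,0],"hand":1},
    {"angular":[0,0,0],"xyz":[0,0,0],"hand":1},
    {"angular":[0,0,0],"xyz":[0,0,0],"hand":0},
    {"angular":[0,0,0],"xyz":[0,0,0],"hand":0},
    {"angular":[0,0,0],"xyz":[0,0,0],"hand":0},
    {"angular":[0,0,0],"xyz":[0,0,0],"hand":0},
    {"angular":[0,0,0],"xyz":[0,0,-0.3],"hand":0},
    {"angular":[0,0,0],"xyz":[0,0,-0.6],"hand":0},
    {"angular":[0,0,0],"xyz":[0,0,-0.7],"hand":0},
    {"angular":[0,0,0],"xyz":[0,0,-0.8],"hand":0}
  ]
}}

```text
time_s: 57.2
tcp_pos: [527.7, 24.3, 220.4]
tcp_rot: [1.815, 2.562, 0.0]
force: [0.2, 0.1, -0.0]
grip_width: 1.001
finger_force: 0.0
```

Call:
{"method": "drive_tool", "body": {
  "series": [
    {"angular":[0,0,-1],"xyz":[0,0,-0.5],"hand":0},
    {"angular":[0,0,-1],"xyz":[0,0,0],"hand":0},
    {"angular":[0,0,-1],"xyz":[0,0,0],"hand":0},
    {"angular":[0,0,-1],"xyz":[0,0,0],"hand":0},
    {"angular":[0,0,-1],"xyz":[0,0,0],"hand":0},
    {"angular":[0,0,-1],"xyz":[0,0,0],"hand":0},
    {"angular":[0,0,-1],"xyz":[0,0,0],"hand":0},
    {"angular":[0,0,-1],"xyz":[0,0,0],"hand":0},
    {"angular":[0,0,-1],"xyz":[0,0,0],"hand":0},
    {"angular":[0,0,-1],"xyz":[0,0,0],"hand":0}
  ]
}}

```text
time_s: 58.45
tcp_pos: [528.1, 24.3, 249.5]
tcp_rot: [0.67, 3.067, -0.0]
force: [-0.1, 0.4, 0.4]
grip_width: 1.0
finger_force: 0.0
```

Run:
```python
from h import *
go((440,200,260),0,0)
s=grab('scene');ondeck(s);w=grab('wrist');ondeck(w);d=grab('side');ondeck(d)
c=np.vstack([cv2.resize(s['pixels'][150:270,280:500],(770,420),interpolation=3)]);cv2.imwrite('pics/f1.png',c[...,::-1])
```

```text
at [528.1  24.3 249.5] turn [-0.    0.03 -5.38] shift [ 1.47  2.93 -0.18] q [ 0.05  0.17 -0.2   1.19 -0.    0.48] t 58.5 F [-0.1  0.4  0.4] grip 1.0
deck [381. 174.] ctr [ 41.1 183.2] [71.5 46.3] 1.4 h lo/hi end [np.float64(35.4), np.float64(33.6)] [142.5 119.   70. ]
deck [412. 175.] ctr [ 36.2 261.9] [74.4 43.9] 1.8 h lo/hi end [np.float64(35.1), np.float64(33.7)] [84. 79. 74.]
deck [451. 176.] ctr [ 35.  357.2] [75.1 43.2] 1.5 h lo/hi end [np.float64(35.8), np.float64(34.1)] [127.  76.  62.]
deck [515.  55.] ctr [ 32.4 259.3] [71.5 46.1] 1.3 h lo/hi end [np.float64(35.9), np.float64(35.7)] [51. 47. 44.]
deck [427.  96.] ctr [ 33.4 182.2] [70.5 46.2] 1.8 h lo/hi end [np.float64(35.5), np.float64(35.3)] [210. 175.  31.]
deck [268. 339.] ctr [ 34.9 183.8] [71.8 45.3] 0.9 h lo/hi end [np.float64(36.9), np.float64(37.0)] [202.  167.   83.5]
deck [248. 386.] ctr [ 33.3 260.4] [71.  45.8] 0.6 h lo/hi end [np.float64(37.5), np.float64(37.4)] [62.  59.5 57.5]
```

View pics/f1.png

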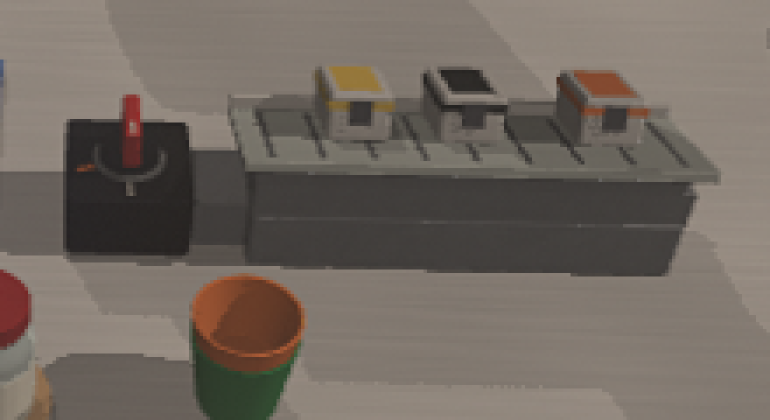

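The knob is back at rest and the tins stand in line at the lip. Yellow was knocked, so I'll check its lip contact from closer, above the lip.

Call:
{"method": "drive_tool", "body": {
  "series": [
    {"angular":[0,0,-0.9],"xyz":[0,0,0],"hand":0},
    {"angular":[0,0,-0.9],"xyz":[0,0,0],"hand":0},
    {"angular":[0,0,-0.9],"xyz":[0,0,0],"hand":0},
    {"angular":[0,0,-0.9],"xyz":[0,0,0],"hand":0},
    {"angular":[0,0,-0.9],"xyz":[0,0,0],"hand":0},
    {"angular":[0,0,-0.9],"xyz":[0.2,0,0],"hand":0},
    {"angular":[0,0,0],"xyz":[0.5,0.7,0],"hand":0},
    {"angular":[0,0,0],"xyz":[0.4,0.8,0],"hand":0},
    {"angular":[0,0,0],"xyz":[0.2,0.8,0],"hand":0},
    {"angular":[0,0,0],"xyz":[0,0.4,0],"hand":0}
  ]
}}

```text
time_s: 59.85
tcp_pos: [449.3, 189.5, 249.7]
tcp_rot: [-0.0, 3.139, 0.001]
force: [0.2, 0.1, 0.6]
grip_width: 1.0
finger_force: 0.0
```

Run:
```python
from h import *
go((440,200,250),0,0)
w=grab('wrist');ondeck(w)
P=cloud(w);px=w['pixels']
m=(P[...,1]>95)&(P[...,1]<425)&(P[...,0]>450)&(P[...,0]<600)&(P[...,2]>55);v,u=np.where(m)
a,b,c,d=max(v.min()-10,0),v.max()+10,max(u.min()-5,0),u.max()+5;print(a,b,c,d)
g=px[a:b,c:d];k=min(790/g.shape[1],590/g.shape[0]);cv2.imwrite('pics/f2.png',cv2.resize(g,None,fx=k,fy=k,interpolation=3)[...,::-1])
```

```text
at [449.3 189.5 249.7] turn [0.01 0.04 0.  ] shift [ 0.16  0.18 -0.01] q [ 0.4   0.1  -0.29  1.18 -0.    0.4 ] t 59.9 F [0.2 0.1 0.6] grip 1.0
deck [348. 239.] ctr [ 31.8 259.8] [45. 71.] 89.6 h lo/hi end [np.float64(35.9), np.float64(35.9)] [65. 62. 56.]
deck [441. 237.] ctr [ 30.2 356.5] [70.5 45.4] 1.7 h lo/hi end [np.float64(36.4), np.float64(36.4)] [178.  87.  36.]
deck [274. 240.] ctr [ 33.  182.3] [71.  45.3] 1.0 h lo/hi end [np.float64(35.4), np.float64(35.4)] [190. 164.  68.]
190 429 55 506
```

View pics/f2.png

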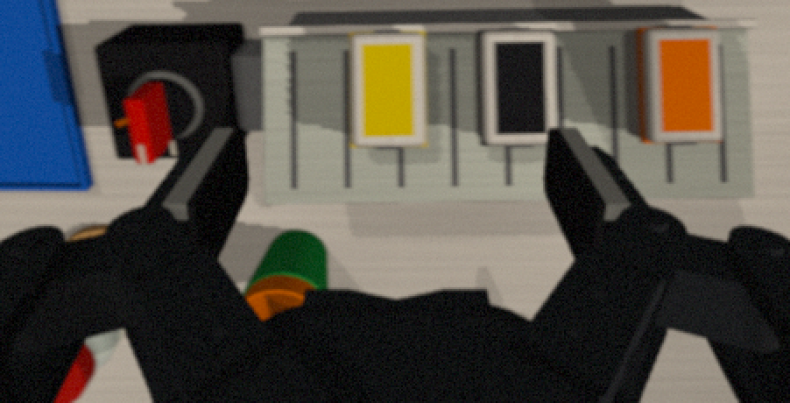

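The low ends lie on one straight line parallel to the lip: centres 33.0, 31.8 and 30.2 mm match the deck's slight skew. So all three tins touch the lip, the knob is at rest, and the robot is clear of everything.

```bash
python3 -c "
from plant import *
print(sign_off())"
```

```text
the job is handed in; nothing more can be done
None
```

The yellow, black and orange tins lie flat on the deck against the lip, the start switch was turned to its stop, held and released (it sprang back), and the job is handed in; no verdict came back.

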